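# Shingle three glazed test tiles on the drying tray

### The arm

A 6-joint arm with a two-finger parallel gripper is mounted at the origin on the work surface. World frame = base frame: x ahead of the robot, y to its left, z up, the work surface at z = 0. Lengths are in m, angles in rad, forces in N, time in s.
With the tool pointing down it reaches from about 0.275 to 0.825 m from the base axis. Payload 5.2 kg.
Tool frame: the origin (TCP) lies at the very end of the fingers, on their centre line; the grasp point (between the pads) lies 19 mm behind it (pinch_z is the distance from the TCP to the grasp point, in m); x points along the fingers, y is the direction in which the jaws open and shut, and the axes are right-handed (so a half turn about x gives the same grasp; the last joint's range is limited). The gripper opens to 93 mm and grips with 3 to 60 N. Pads are 15 mm wide; open, the fingers measure 128 mm over their backs; the gripper's body (75 mm by 188 mm) begins 65 mm behind the grasp point.
Start: joints at [-1.469, 0.259, 1.535, -0, 1.348, -0.203], TCP at [0.165, -0.525, 0.188] pointing down, gripper open.
Joint ranges: [-3.14, 3.14], [-0.91, 2.08], [0.19, 2.58], [-1.22, 4.36], [0.22, 2.71], [-3.12, 3.12]. Speed limits (rad/s): [2.57, 2.57, 3.14, 3.14, 3.14, 3.14].

### API

Orientations are given as a rotation vector (axis times angle).
In Python, from bench import * gives the robot as it stands. The module is installed in compiled form; this text tells all that it offers.
- The arm moves only by the shell command python3 -m handwheel 'ROWS' [FORCE]. ROWS is JSON, a list of rows, each a list of 3 entries, a list of its own where there are three numbers: the shift along the tool's x, y, z in mm, then the turn, a rotation vector about the tool's x, y, z in degrees, then the opening, from 0 (shut) to 1 (fully open). In form: [[[dx, dy, dz], [ax, ay, az], jaw], ...]. A call has 1 to 12 rows; each row is the pose to reach, as a shift and turn from the pose commanded when the call began, along the tool's axes at that moment; what a row does not reach only later rows make up. A row lasts 1/12 s, in which the tool goes at most 41.7 mm and 7.16 degrees, less where a joint would pass 70% of its speed; a pose out of reach is approached as far as the arm can. A call with a gripper value outside its range is refused whole. The fingers move at their own pace and stop on an object; FORCE is the grip in N (left out, the last holds). Time passes only in rows, so rows that repeat a pose let the fingers close. It gives the time, the measured TCP pose, the force and the opening at its end, in the units of the state.
- get_obs(): the state, without advancing time (a new reading comes with each control period).
- snapshot(name): name is "scene" or "top" or "wrist"; returns a dict with "pixels" (480x640x3 uint8, red, green, blue), "depth" (480x640 float32, m along the optical axis (not along the pixel's ray), 0 where there is no reading), "camera_matrix" (3x3 intrinsics, pixels), "rvec" (rotation vector, rad) and "tvec" (3), from world to camera coordinates, as OpenCV has them. Camera axes: x right, y down, z forward; pixel columns grow to the right and rows downward; lengths in m; the calibration is good to about 2 mm. A picture is of the moment at which its call begins.
- close_job(): hands the job in, once; it reports no verdict.
Trained networks look in a picture, given as the dict that the camera call returned (one of the last four; its "shot" number tells which), for a name from the list of things; names that differ only in an ending like _2 or _b are one class to them, and where a whole thing is asked for, a point or a joint stands for the part that bears it (a point fixed in the world has none). Each returns a list of dicts, best first, with "conf" (0 to 1); they miss things now and then, are a little off and sometimes report something else, mostly with a low value. They report only what shows in the picture. A call takes as long as a camera call. They do not tell look-alikes from the thing itself.
- boxes_of(picture, name): "position" ([x, y, z] in m, in world coordinates, good to about 4 mm: the middle of the surface that is visible of it).
The state is a dict: "clock": time; "joint_positions": joint angles; "qd": joint speeds; "tau": joint torques, N m; "tcp_pos": TCP position; "tcp_rot": TCP orientation; "wrist_force": force on the tool from outside, world axes, zero at the start; "wrist_torque": the same for the moment, N m; "width": finger opening in m.
Only numpy, scipy, OpenCV 4.12 (cv2) and the standard library are available. Lean on these libraries where they do the work, as an engineer would, in place of code of your own. Each camera call takes 0.05 s, during which the arm holds its last target.

### The job

Lay the three glazed test tiles on the drying tray like roof shingles, so that air can get under them: first the green tile, leaning on the rest bar, then the blue one leaning on the green, then the orange one leaning on the blue, each lying lengthwise along the middle of the tray with its lower edge on the tray floor along the painted line of its own colour. Set the tiles down, do not drop them, and leave everything else on the bench where it is.

Things in the scene. Friction and masses are not known exactly. Their poses are not given: they have to be found in the camera images.
- tray: Light grey drying tray fixed to the bench: flat floor 220 (its x) x 110 (its y) mm, floor top 6 mm above the bench, 3 mm thick lips along the long sides rising 4 mm above the floor, ends open. Origin: centre of the underside. +x runs along the tray toward the rest bar, z up. Painted lines 6 mm wide cross the floor along y: green at x = -10, blue -50, orange -90 mm.
- rest_bar: Aluminium rest bar across the tray: fixed round rod 8 mm in diameter, 94 mm long along the tray's y, on two posts at y = +-44 mm. Origin: middle of the rod, at the tray's x = 75.7 mm, 26.4 mm above the bench. Axes as the tray's.
- tile_green_center (a point): Centre (half-way up) of the green glazed ceramic tile, a loose plate 100 (x) x 50 (y) x 8 (z) mm, about 0.1 kg, same either way round. It starts flat and centred on a grey fixed block 70 x 34 mm, 24 mm high, overhanging it by 15 mm at the ends, 8 mm at the long sides; underside 24 mm above the bench. Which tile lies where varies.
- line_green (a point): Middle of the green line on the tray floor, 6 mm above the bench; axes as the tray's. The green tile with its lower edge on it, leaning as asked, rises about 16 degrees toward the tray's +x, with its centre 47 mm further along +x and about 17 mm above the line.
- tile_green: The same green tile; origin at the centre of its underside, z up out of its top face.
- tile_blue_center (a point): Centre (half-way up) of the blue glazed ceramic tile, a loose plate 100 (x) x 50 (y) x 8 (z) mm, about 0.1 kg, same either way round. It starts flat and centred on a grey fixed block 70 x 34 mm, 24 mm high, overhanging it by 15 mm at the ends, 8 mm at the long sides; underside 24 mm above the bench. Which tile lies where varies.
- line_blue (a point): Middle of the blue line on the tray floor, 6 mm above the bench; axes as the tray's. The blue tile with its lower edge on it, leaning as asked, rises about 15 degrees toward the tray's +x, with its centre 47 mm further along +x and about 17 mm above the line.
- tile_blue: The same blue tile; origin at the centre of its underside, z up out of its top face.
- tile_orange_center (a point): Centre (half-way up) of the orange glazed ceramic tile, a loose plate 100 (x) x 50 (y) x 8 (z) mm, about 0.1 kg, same either way round. It starts flat and centred on a grey fixed block 70 x 34 mm, 24 mm high, overhanging it by 15 mm at the ends, 8 mm at the long sides; underside 24 mm above the bench. Which tile lies where varies.
- line_orange (a point): Middle of the orange line on the tray floor, 6 mm above the bench; axes as the tray's. The orange tile with its lower edge on it, leaning as asked, rises about 14 degrees toward the tray's +x, with its centre 47 mm further along +x and about 17 mm above the line.
- tile_orange: The same orange tile; origin at the centre of its underside, z up out of its top face.
- beaker: Bystander: glass beaker, 68 mm across, 85 mm high; origin centre of its base.
- jar: Bystander: amber glass jar with white cap, 52 mm across, 60 mm high; origin centre of its base.
- spatula: Bystander: spatula 170 mm long lying flat on the bench; origin near its middle, its x axis along it.
- dish: Bystander: flat glass dish, 90 mm across, 16 mm high; origin centre of its base.
- washbottle: Bystander: white plastic bottle with red cap, 66 mm across, 170 mm high; origin centre of its base.
- cylinder: Bystander: glass measuring cylinder on a blue foot 68 mm across, 182 mm high; origin centre of its base.
Mind the look-alikes: they are no part of the job. There is more than one size of the tile_orange; the job needs the largest.

How it is judged:
On the way, in this order (a step that is already met when the one before it is completed fails the run):
1. the green tile leans on the rest bar with its lower edge on the green line, let go (x of tile_green_center in the frame of tray between 0.027 and 0.047 m and y of tile_green_center in the frame of tray between -0.01 and 0.01 m and z of tile_green_center in the frame of tray between 0.018 and 0.03 m and angle between tile_green_center's own z axis and vertical between 0.17 and 0.37 rad and angle between the y axis of tile_green_center and the y axis of tray, either way round below 0.13 rad and contact force between tile_green and rest_bar above 0.03 N and contact force between tile_green and tray above 0.03 N and contact force between tile_green and the fingers below 0.05 N and linear speed of tile_green below 0.02 m/s), for 0.2 s.
2. the blue tile leans on the green tile with its lower edge on the blue line, let go (x of tile_blue_center in the frame of tray between -0.013 and 0.007 m and y of tile_blue_center in the frame of tray between -0.01 and 0.01 m and z of tile_blue_center in the frame of tray between 0.018 and 0.03 m and angle between tile_blue_center's own z axis and vertical between 0.17 and 0.37 rad and angle between the y axis of tile_blue_center and the y axis of tray, either way round below 0.13 rad and contact force between tile_blue and tile_green above 0.03 N and contact force between tile_blue and tray above 0.03 N and contact force between tile_blue and the fingers below 0.05 N and linear speed of tile_blue below 0.02 m/s), for 0.2 s.
3. the orange tile leans on the blue tile with its lower edge on the orange line, let go (x of tile_orange_center in the frame of tray between -0.053 and -0.033 m and y of tile_orange_center in the frame of tray between -0.01 and 0.01 m and z of tile_orange_center in the frame of tray between 0.018 and 0.03 m and angle between tile_orange_center's own z axis and vertical between 0.17 and 0.37 rad and angle between the y axis of tile_orange_center and the y axis of tray, either way round below 0.13 rad and contact force between tile_orange and tile_blue above 0.03 N and contact force between tile_orange and tray above 0.03 N and contact force between tile_orange and the fingers below 0.05 N and linear speed of tile_orange below 0.02 m/s), for 0.2 s.
At the end, for the whole second after the job is handed in: All tiles at rest, let go: green on the bar, blue on green, orange on blue, each also on the tray floor; each centre within 10 mm along and across the tray of its place with its lower edge on its line; slope 10 to 21 degrees, square to the tray within 7 degrees (all of step 1 and all of step 2 and all of step 3); the robot touches nothing.
It fails at once if another thing on the bench is pushed or carried more than 40 mm (distance of any of beaker, jar, spatula, dish, washbottle, cylinder from where it was at the start of the episode above 0.04 m).
It fails at once if a tile is dropped or thrown: faster than 0.7 m/s (a fall of some 25 mm) while not held ((linear speed of tile_green above 0.7 m/s and contact force between tile_green and the fingers below 0.05 N) or (linear speed of tile_blue above 0.7 m/s and contact force between tile_blue and the fingers below 0.05 N) or (linear speed of tile_orange above 0.7 m/s and contact force between tile_orange and the fingers below 0.05 N)).
It also fails if it takes over 72 s, if anything falls off the work surface, if the arm or the gripper's body presses on something with over 40 N, if the wrist force passes 120 N, or if a joint passes its speed limit or range.

## Working session

There is one attempt and no reset: what is moved stays moved. The work goes in short steps, Python scripts to look and compute and a shell command to move; the robot and the scene stay as the last step left them, time stands still between calls to the robot, and variables do not carry over. Pictures are saved under pics/ and viewed, and the job is handed in when it is done.

```bash
mkdir -p pics; python3 - <<'E'
from bench import *
import cv2,numpy as np
o=get_obs()
for k,v in o.items(): print(k,np.round(v,3))
for n in ["scene","top","wrist"]:
    p=snapshot(n); cv2.imwrite(f"pics/{n}0.png",p["pixels"][:,:,::-1])
    print(n,p["rvec"],p["tvec"])
    if n!="wrist":
        for t in ["tile_green","tile_blue","tile_orange","tray","rest_bar","washbottle","cylinder","beaker","jar"]:
            print(t,[(np.round(b["position"],3).tolist(),round(b["conf"],2)) for b in boxes_of(p,t)][:4])
E
```

```text
clock 0.0
joint_positions [-1.469  0.259  1.536  0.     1.348 -0.203]
qd [-0.    -0.001 -0.     0.001 -0.002  0.   ]
tau [-0.0000e+00 -4.3731e+01 -2.8400e+01  7.2000e-02  4.1000e-02 -0.0000e+00]
tcp_pos [ 0.165 -0.524  0.187]
tcp_rot [ 2.058  0.318 -2.058]
wrist_force [ 0.679 -0.093  0.962]
wrist_torque [ 0.007  0.022 -0.004]
width 0.093
scene [ 1.93244236  1.12027631 -0.61639862] [-0.25794322 -0.24389093  1.64294462]
tile_green [([0.679, 0.139, 0.034], 0.78)]
tile_blue [([0.481, 0.082, 0.033], 0.89), ([0.786, 0.15, 0.038], 0.28)]
tile_orange [([0.498, 0.234, 0.006], 0.74), ([0.319, 0.261, 0.002], 0.74)]
tray [([0.557, -0.132, 0.009], 0.7), ([0.616, -0.146, 0.024], 0.59), ([0.785, 0.151, 0.039], 0.38)]
rest_bar [([0.611, -0.146, 0.022], 0.66)]
washbottle [([0.709, -0.449, 0.097], 0.56)]
cylinder [([0.793, -0.012, 0.088], 0.75), ([0.613, -0.146, 0.023], 0.56)]
beaker [([0.417, 0.372, 0.061], 0.56)]
jar [([0.789, 0.15, 0.039], 0.56)]
top [ 2.12934592 -2.11267956  0.2233703 ] [-0.02582763  0.54499645  0.93124257]
tile_green [([0.655, 0.139, 0.03], 0.78)]
tile_blue [([0.474, 0.091, 0.036], 0.58)]
tile_orange [([0.495, 0.239, 0.003], 0.94), ([0.575, 0.338, 0.031], 0.82), ([0.317, 0.26, 0.003], 0.64)]
tray [([0.534, -0.132, 0.004], 0.66)]
rest_bar [([0.61, -0.146, 0.035], 0.7)]
washbottle [([0.676, -0.434, 0.11], 0.79)]
cylinder [([0.77, 0.002, 0.071], 0.76), ([0.61, -0.149, 0.03], 0.73)]
beaker [([0.398, 0.399, 0.048], 0.78)]
jar [([0.761, 0.156, 0.06], 0.7), ([0.534, -0.133, 0.004], 0.23)]
wrist [-2.36824024  1.73682926  0.21343423] [-0.55042034 -0.02852594  0.38903614]
```

View pics/scene0.png

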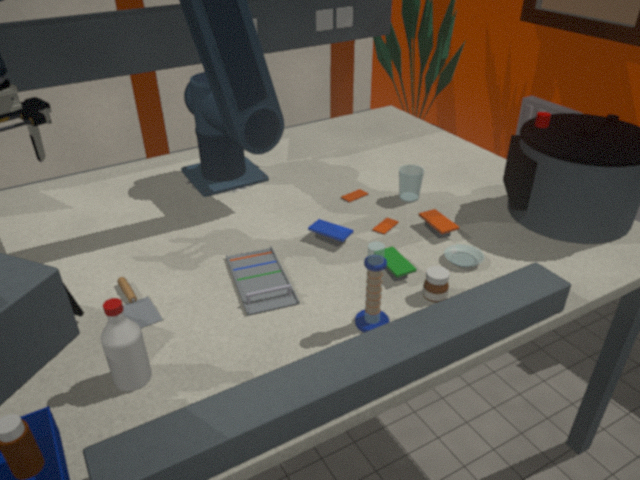

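View pics/top0.png

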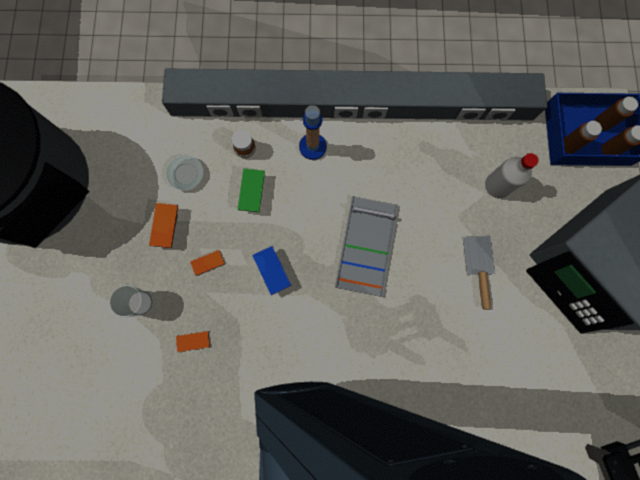

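View pics/wrist0.png

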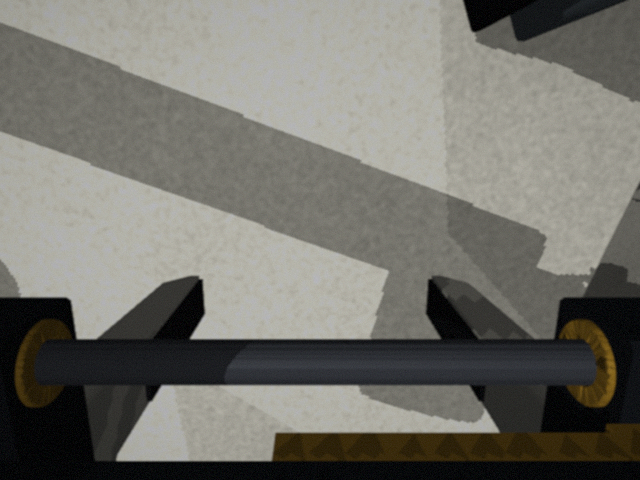

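The top view shows green at (252,190), blue at (271,270) and the tray at (368,247) with its bar end up at (375,210). Three orange tiles are candidates: (164,226), which sits on a block and is the biggest, and the smaller ones at (208,262) and (193,341), which lie on the bench. Next I'll measure them and enlarge the oranges.

```bash
cat > h.py <<'E'
from bench import *
import cv2,numpy as np
from scipy.spatial.transform import Rotation as R
def cloud(p):
    K=p["camera_matrix"];d=p["depth"];v,u=np.mgrid[0:480,0:640]
    P=np.stack([(u-K[0,2])/K[0,0]*d,(v-K[1,2])/K[1,1]*d,d],-1)
    Rm=R.from_rotvec(p["rvec"]).as_matrix()
    return (P-np.array(p["tvec"]).ravel())@Rm
def proj_plane(p,uv,z):
    K=p["camera_matrix"];Rm=R.from_rotvec(p["rvec"]).as_matrix();t=np.array(p["tvec"]).ravel()
    r=(np.linalg.inv(K)@np.c_[uv,np.ones(len(uv))].T).T@Rm; c=-Rm.T@t
    return c+r*((z-c[2])/r[:,2])[:,None]
RNG={"green":((45,90),110),"blue":((108,128),120),"orange":((5,16),150)}
def masks(p,col):
    h=cv2.cvtColor(p["pixels"],cv2.COLOR_RGB2HSV)
    (a,b),s=RNG[col]
    return ((h[...,0]>=a)&(h[...,0]<=b)&(h[...,1]>s)&(h[...,2]>50)).astype(np.uint8)
E
python3 - <<'E'
from h import *
for n in ["top","scene"]:
    p=snapshot(n);C=cloud(p)
    for c in RNG:
        k,l,st,ce=cv2.connectedComponentsWithStats(masks(p,c))
        for i in range(1,k):
            if st[i,4]<60: continue
            m=(l==i)&(p["depth"]>0)
            Q=C[m]; zt=np.percentile(Q[:,2],80)
            m2=m&(abs(C[...,2]-zt)<.004)
            if m2.sum()<30: continue
            v,u=np.nonzero(m2)
            W=proj_plane(p,np.c_[u,v].astype(float),zt)[:,:2]
            (cx,cy),(w,h),a=cv2.minAreaRect((W*1000).astype(np.float32))
            print(n,c,np.round(ce[i]),st[i,4],"z",round(zt,4),"c",round(cx,1),round(cy,1),"wh",round(w,1),round(h,1),"ang",round(a,1))
    if n=="top":
        cv2.imwrite("pics/or.png",cv2.resize(p["pixels"][190:360,120:240,::-1],None,fx=3.5,fy=3.5,interpolation=2))
        cv2.imwrite("pics/tray.png",cv2.resize(p["pixels"][185:305,325:410,::-1],None,fx=5,fy=5,interpolation=2))
E
```

```text
top green [251. 190.] 867 z 0.0335 c 658.5 137.6 wh 48.7 98.7 ang 84.4
top green [366. 249.] 94 z 0.0073 c 526.3 -129.9 wh 98.7 5.1 ang 79.0
top blue [579. 128.] 2148 z 0.043 c 841.7 -606.7 wh 104.6 177.8 ang 43.9
top blue [620.  95.] 68 z 0.0616 c 894.6 -721.2 wh 111.2 15.3 ang 82.7
top blue [312. 123.] 115 z 0.1522 c 771.8 -3.3 wh 29.4 37.9 ang 0.7
top blue [313. 149.] 356 z 0.0133 c 773.3 -2.5 wh 56.4 62.7 ang 0.7
top blue [271. 270.] 971 z 0.0332 c 472.8 85.4 wh 98.8 49.0 ang 26.4
top blue [362. 266.] 114 z 0.0078 c 486.7 -122.2 wh 98.3 5.9 ang 79.1
top orange [163. 225.] 946 z 0.0332 c 573.3 332.9 wh 51.3 98.8 ang 85.2
top orange [207. 262.] 463 z 0.007 c 491.9 235.4 wh 34.9 69.9 ang 23.0
top orange [359. 283.] 101 z 0.0073 c 447.7 -114.9 wh 97.6 5.4 ang 79.5
top orange [192. 341.] 498 z 0.0067 c 315.9 257.8 wh 34.0 70.4 ang 9.7
scene green [397. 262.] 504 z 0.0324 c 662.3 136.4 wh 48.6 100.2 ang 83.2
scene blue [330. 230.] 475 z 0.032 c 476.8 83.6 wh 98.8 51.4 ang 26.9
scene blue [377. 266.] 78 z 0.1493 c 789.5 -5.9 wh 36.1 24.6 ang 75.4
scene blue [370. 321.] 292 z 0.012 c 776.2 -5.5 wh 52.7 64.1 ang 0.4
scene blue [ 48. 445.] 1700 z 0.0535 c 805.9 -583.3 wh 147.4 34.8 ang 13.9
scene blue [  5. 469.] 211 z 0.0035 c 774.0 -664.2 wh 65.3 16.9 ang 14.4
scene orange [129.   4.] 231 z 0.3742 c -815.3 -19.0 wh 105.6 63.3 ang 54.4
scene orange [508.  72.] 23919 z 0.0766 c -762.4 1569.5 wh 1704.6 542.4 ang 0.1
scene orange [342.  78.] 1515 z 0.0472 c -825.2 922.8 wh 97.6 67.2 ang 45.6
scene orange [150. 113.] 1917 z 0.0534 c -816.8 -19.4 wh 117.9 72.7 ang 49.7
scene orange [354. 195.] 139 z 0.0059 c 318.4 256.0 wh 33.9 67.5 ang 10.0
scene orange [439. 221.] 444 z 0.0322 c 576.8 330.9 wh 52.5 99.9 ang 86.6
scene orange [385. 225.] 189 z 0.006 c 494.8 234.0 wh 33.2 69.8 ang 22.9
scene orange [ 24. 451.] 630 z 0.0789 c 799.6 -624.1 wh 28.1 44.4 ang 31.9
```

View pics/or.png

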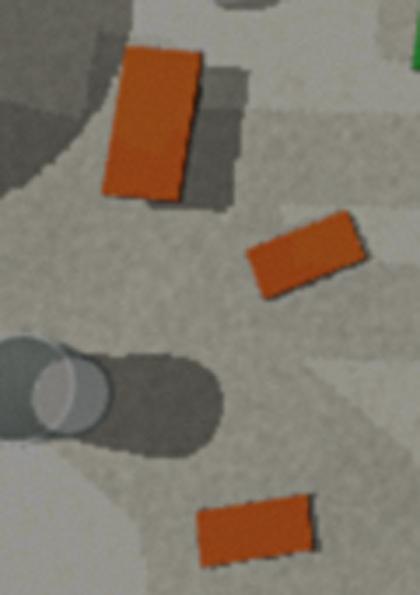

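View pics/tray.png

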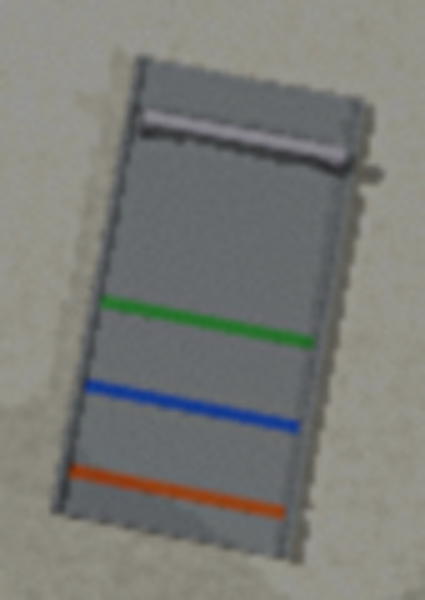

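The enlarged crop confirms it: the tile at (164,226) is the only 50x100 mm orange and it sits on a block. The other two are 35x70 mm and lie flat on the bench, so they're the decoys. In the tray crop, the bar is at the far end and the order down the tray is green, blue, orange. Now I'll write the pose helper.

```bash
cat >> h.py <<'E'
TILE={"green":(.6604,.137,-6.),"blue":(.4748,.0845,26.6),"orange":(.575,.332,-4.3)}
TRAY=(.538,-.1325); TYAW=-10.8
GRIP={"green":(-.010,.008),"blue":(-.017,.008),"orange":(-.017,.008)}
PL={"green":(.037,.0236,16.),"blue":(-.0027,.0228,15.),"orange":(-.0424,.022,14.)}
def frame(yaw,pitch):
    return R.from_euler("z",yaw,degrees=True)*R.from_euler("y",-pitch,degrees=True)
def tool(center,F,col):
    s,d=GRIP[col]; M=F.as_matrix()
    p=np.array(center)+s*M[:,0]-d*M[:,2]
    y=M[:,1]; x=-M[:,2]; c=[R.from_matrix(np.c_[x,k*y,np.cross(x,k*y)]) for k in (1,-1)]
    return p,c
def go(p,c):
    o=get_obs(); r0=R.from_rotvec(o["tcp_rot"])
    r=min(c,key=lambda q:(r0.inv()*q).magnitude())
    d=r0.inv().apply(np.array(p)-o["tcp_pos"])*1000; w=(r0.inv()*r).as_rotvec(degrees=True)
    print("target",np.round(p,4),"shift",np.round(d,1),"rot",np.round(w,2),"rows>=",np.round(max(np.linalg.norm(d)/41.7,np.linalg.norm(w)/7.16),1))
def pick(col,dz=0):
    x,y,a=TILE[col]; go(*tool((x,y,.028+dz),frame(a,0),col))
def place(col,dz=0,dx=0,dy=0):
    F=R.from_euler("z",TYAW,degrees=True); x,z,t=PL[col]
    c=F.apply([x+dx,dy,0])+np.array([*TRAY,z+dz]); go(*tool(c,frame(TYAW,t),col))
E
python3 - <<'E'
from h import *
print(R.from_rotvec(get_obs()["tcp_rot"]).as_matrix().round(3)); pick("green",.10)
E
```

```text
[[ 0.     0.3   -0.954]
 [ 0.    -0.954 -0.3  ]
 [-1.    -0.    -0.   ]]
target [0.6505 0.138  0.12  ] shift [  67.9 -486.5 -661.9] rot [23.46 -0.    0.  ] rows>= 19.8
```

```bash
python3 -m handwheel '[[[0,-240,-330],[12,0,0],1],[[0,-240,-330],[12,0,0],1],[[0,-240,-330],[12,0,0],1],[[0,-240,-330],[12,0,0],1],[[0,-240,-330],[12,0,0],1],[[0,-240,-330],[12,0,0],1],[[0,-240,-330],[12,0,0],1],[[0,-240,-330],[12,0,0],1],[[0,-240,-330],[12,0,0],1],[[0,-240,-330],[12,0,0],1],[[0,-240,-330],[12,0,0],1],[[0,-240,-330],[12,0,0],1]]' 25
python3 -c "
from h import *
pick('green',.10)"
```

```text
clock: 2.15
tcp_pos: [0.4086, -0.1953, 0.188]
tcp_rot: [2.17, 0.108, -2.17]
wrist_force: [-0.3, -0.5, -0.4]
width: 0.0934
target [0.6505 0.138  0.12  ] shift [  67.9 -307.6 -273.9] rot [ 1.172e+01 -1.000e-02 -2.000e-02] rows>= 10.0
```

```bash
python3 -m handwheel '[[[68,-308,-274],[11.7,0,0],1],[[68,-308,-274],[11.7,0,0],1],[[68,-308,-274],[11.7,0,0],1],[[68,-308,-274],[11.7,0,0],1],[[68,-308,-274],[11.7,0,0],1],[[68,-308,-274],[11.7,0,0],1],[[68,-308,-274],[11.7,0,0],1],[[68,-308,-274],[11.7,0,0],1],[[68,-308,-274],[11.7,0,0],1],[[68,-308,-274],[11.7,0,0],1],[[68,-308,-274],[11.7,0,0],1],[[68,-308,-274],[11.7,0,0],1]]'
python3 -c "
from h import *
p=snapshot('wrist');cv2.imwrite('pics/w1.png',p['pixels'][:,:,::-1])
C=cloud(p);m=(masks(p,'green')>0)&(p['depth']>0);Q=C[m];z=np.median(Q[:,2]);v,u=np.nonzero(m)
W=proj_plane(p,np.c_[u,v].astype(float),z)[:,:2];print(z,cv2.minAreaRect((W*1000).astype(np.float32)))
pick('green',.0)"
```

```text
clock: 3.15
tcp_pos: [0.6521, 0.1365, 0.118]
tcp_rot: [-2.164, 0.117, 2.168]
wrist_force: [-0.8, -0.5, -0.0]
width: 0.0929
0.03164317300241968 ((660.2050170898438, 139.5148162841797), (49.30311584472656, 99.11565399169922), 84.864013671875)
target [0.6505 0.138  0.02  ] shift [98.7 -3.1  1. ] rot [-0.21  0.1  -0.06] rows>= 2.4
```

View pics/w1.png

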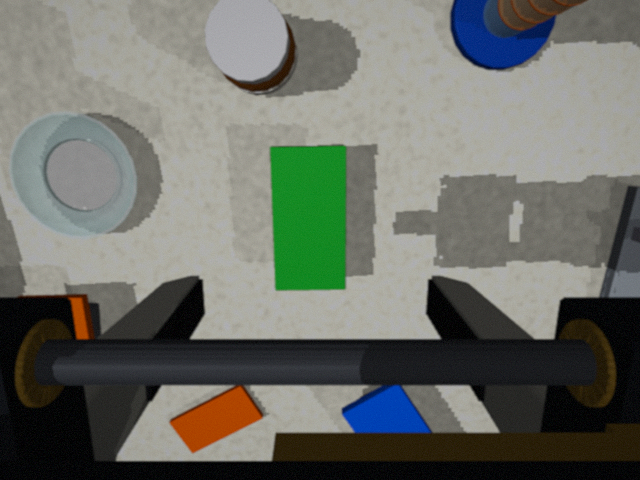

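The wrist view has the green tile squarely between the fingers, spanning (272-346, 146-290). Its measured position matches to within 2.5 mm, so I'll descend and grip.

```bash
python3 -m handwheel '[[[30,-4,1],[0,0,0],1],[[60,-4,1],[0,0,0],1],[[85,-4,1],[0,0,0],1],[[99,-4,1],[0,0,0],1],[[99,-4,1],[0,0,0],1],[[99,-4,1],[0,0,0],0.4],[[99,-4,1],[0,0,0],0.4],[[99,-4,1],[0,0,0],0.4],[[99,-4,1],[0,0,0],0.4],[[99,-4,1],[0,0,0],0.4],[[99,-4,1],[0,0,0],0.4],[[99,-4,1],[0,0,0],0.4]]' 25
python3 -c "
from h import *
print(get_obs()['tcp_pos'],get_obs()['width'],get_obs()['wrist_force'])"
```

```text
clock: 4.2
tcp_pos: [0.6509, 0.1402, 0.0213]
tcp_rot: [-2.166, 0.118, 2.165]
wrist_force: [0.4, 0.2, -0.5]
width: 0.0509
[0.65088366 0.14023434 0.02128884] 0.050852827662093994 [ 0.39915977  0.21024827 -0.45130412]
```

```bash
python3 -m handwheel '[[[0,0,0],[0,0,0],0.4],[[0,0,0],[0,0,0],0.4],[[-5,0,0],[0,0,0],0.4],[[-25,0,0],[0,0,0],0.4],[[-60,0,0],[0,0,0],0.4],[[-100,0,0],[0,0,0],0.4],[[-100,0,0],[0,0,0],0.4],[[-100,0,0],[0,0,0],0.4]]' 25
python3 -c "
from h import *
p=snapshot('scene');cv2.imwrite('pics/s1.png',cv2.resize(p['pixels'][150:350,280:520,::-1],None,fx=3,fy=3))
p=snapshot('wrist');cv2.imwrite('pics/w2.png',p['pixels'][:,:,::-1])
place('green',.05)"
```

```text
clock: 4.87
tcp_pos: [0.6531, 0.1403, 0.1248]
tcp_rot: [-2.173, 0.117, 2.157]
wrist_force: [0.1, 0.2, -0.7]
width: 0.0374
target [ 0.5671 -0.138   0.0632] shift [ 57.5 285.5  52.5] rot [ 4.54 16.02  0.63] rows>= 7.1
```

View pics/s1.png

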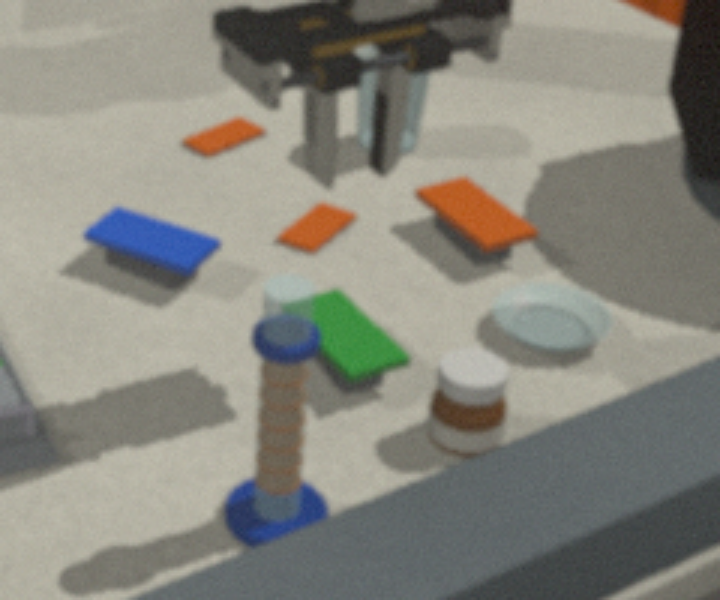

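View pics/w2.png

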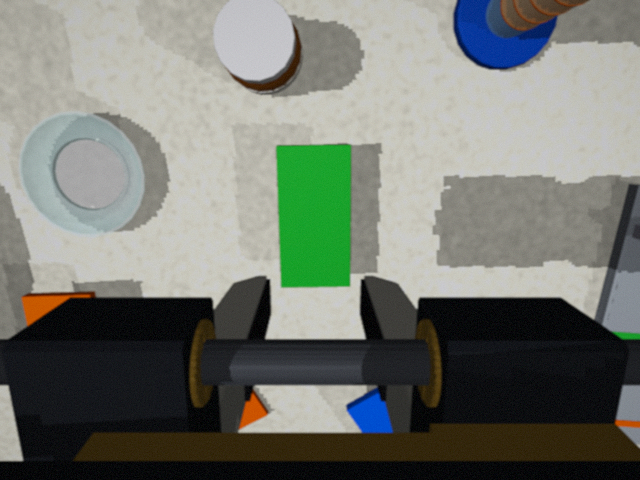

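The grasp failed: the jaws reached their commanded 37 mm and the tile is still on its block, apparently unmoved. I'll go back down and read the width at more than one depth.

```bash
python3 -m handwheel '[[[0,0,0],[0,0,0],0.8],[[0,0,0],[0,0,0],0.8],[[0,0,0],[0,0,0],0.8],[[40,0,0],[0,0,0],0.8],[[80,0,0],[0,0,0],0.8],[[104,0,0],[0,0,0],0.8],[[104,0,0],[0,0,0],0.8],[[104,0,0],[0,0,0],0.3],[[104,0,0],[0,0,0],0.3],[[104,0,0],[0,0,0],0.3],[[104,0,0],[0,0,0],0.3],[[104,0,0],[0,0,0],0.3]]' 40
python3 -m handwheel '[[[0,0,0],[0,0,0],0.3],[[0,0,0],[0,0,0],0.3]]'
python3 -m handwheel '[[[0,0,0],[0,0,0],0.3],[[0,0,0],[0,0,0],0.3]]'
python3 -c "
from h import *
p=snapshot('scene');cv2.imwrite('pics/s2.png',cv2.resize(p['pixels'][200:300,340:460,::-1],None,fx=6,fy=6))"
```

```text
clock: 5.97
tcp_pos: [0.652, 0.1402, 0.0188]
tcp_rot: [-2.169, 0.118, 2.162]
wrist_force: [-0.3, 0.5, 0.1]
width: 0.0456
clock: 6.13
tcp_pos: [0.6511, 0.1401, 0.0176]
tcp_rot: [-2.167, 0.118, 2.164]
wrist_force: [-0.8, 0.3, 1.0]
width: 0.0322
clock: 6.3
tcp_pos: [0.6507, 0.1401, 0.017]
tcp_rot: [-2.165, 0.118, 2.165]
wrist_force: [-0.4, -0.2, 0.1]
width: 0.0283
```

View pics/s2.png

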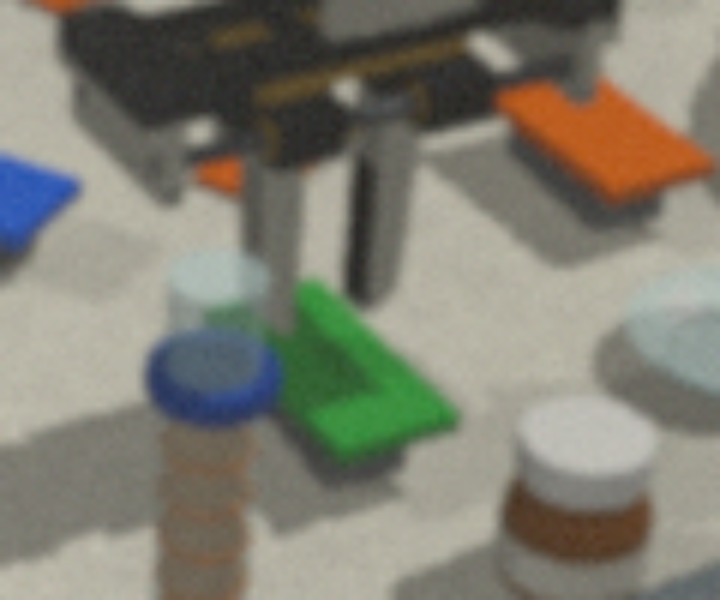

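```bash
python3 -c "
from h import *
p=snapshot('scene');K=p['camera_matrix']
o=get_obs();Rt=R.from_rotvec(o['tcp_rot']);print(Rt.as_matrix().round(3),o['width'],o['tcp_pos'])
P=np.array([o['tcp_pos']+Rt.apply([0,s*o['width']/2,0]) for s in(1,-1)]+[o['tcp_pos']])
uv,_=cv2.projectPoints(P,p['rvec'],p['tvec'],K,None);print(uv.reshape(-1,2), (uv.reshape(-1,2)-[340,200])*6)
C=cloud(p)
for (u,v) in [(400,248),(401,247),(386,253),(387,254),(385,250),(403,245)]: print(u,v,C[v,u].round(3))
"
```

```text
[[-0.    -0.109 -0.994]
 [ 0.    -0.994  0.109]
 [-1.     0.     0.   ]] 0.02781566924224318 [0.65064573 0.14009559 0.01682399]
[[386.52533956 264.67419167]
 [397.44281341 261.7169454 ]
 [392.00374345 263.19024129]] [[279.15203735 388.04515003]
 [344.65688048 370.30167238]
 [312.02246068 379.14144774]]
400 248 [0.656 0.155 0.055]
401 247 [0.659 0.155 0.06 ]
386 253 [0.655 0.117 0.055]
387 254 [0.655 0.121 0.051]
385 250 [0.657 0.113 0.065]
403 245 [0.66  0.159 0.064]
```

```bash
python3 -c "
from h import *
p=snapshot('wrist');C=cloud(p);cv2.imwrite('pics/w3.png',p['pixels'][:,:,::-1])
o=get_obs();Rt=R.from_rotvec(o['tcp_rot'])
T=Rt.inv().apply((C.reshape(-1,3)-o['tcp_pos'])).reshape(C.shape)*1000
m=(p['depth']>0)
for v in range(250,400,15): print(v,[tuple(T[v,u].round(0).astype(int)) for u in (240,260,280,290,300,310,330,345,360,380,400)])
m=(masks(p,'green')>0);print(np.median(C[m],0))
p=snapshot('scene');cv2.imwrite('pics/s3.png',cv2.resize(p['pixels'][190:290,350:450,::-1],None,fx=6,fy=6,interpolation=0))
"
```

```text
250 [(np.int64(17), np.int64(-39), np.int64(-7)), (np.int64(-15), np.int64(-24), np.int64(-16)), (np.int64(-15), np.int64(-15), np.int64(-16)), (np.int64(-15), np.int64(-11), np.int64(-16)), (np.int64(-15), np.int64(-6), np.int64(-16)), (np.int64(-15), np.int64(-2), np.int64(-16)), (np.int64(-15), np.int64(7), np.int64(-16)), (np.int64(-16), np.int64(14), np.int64(-16)), (np.int64(-15), np.int64(20), np.int64(-16)), (np.int64(17), np.int64(34), np.int64(-7)), (np.int64(18), np.int64(45), np.int64(-7))]
265 [(np.int64(18), np.int64(-39), np.int64(2)), (np.int64(-14), np.int64(-24), np.int64(-9)), (np.int64(-16), np.int64(-15), np.int64(-9)), (np.int64(-15), np.int64(-11), np.int64(-9)), (np.int64(-15), np.int64(-6), np.int64(-9)), (np.int64(-14), np.int64(-2), np.int64(-9)), (np.int64(-15), np.int64(7), np.int64(-9)), (np.int64(-14), np.int64(14), np.int64(-9)), (np.int64(-14), np.int64(21), np.int64(-8)), (np.int64(17), np.int64(35), np.int64(2)), (np.int64(17), np.int64(45), np.int64(1))]
280 [(np.int64(17), np.int64(-40), np.int64(10)), (np.int64(-35), np.int64(-22), np.int64(-9)),
[... 3325 characters left out ...]
-28)), (np.int64(-132), np.int64(8), np.int64(-27)), (np.int64(-132), np.int64(11), np.int64(-28)), (np.int64(-132), np.int64(15), np.int64(-27))]
385 [(np.int64(-130), np.int64(-13), np.int64(-24)), (np.int64(-131), np.int64(-9), np.int64(-24)), (np.int64(-131), np.int64(-6), np.int64(-24)), (np.int64(-130), np.int64(-4), np.int64(-24)), (np.int64(-130), np.int64(-2), np.int64(-23)), (np.int64(-130), np.int64(0), np.int64(-24)), (np.int64(-131), np.int64(3), np.int64(-24)), (np.int64(-131), np.int64(6), np.int64(-24)), (np.int64(-130), np.int64(8), np.int64(-23)), (np.int64(-131), np.int64(12), np.int64(-24)), (np.int64(-131), np.int64(15), np.int64(-24))]
[0.67510519 0.13828779 0.03164291]
```

View pics/w3.png

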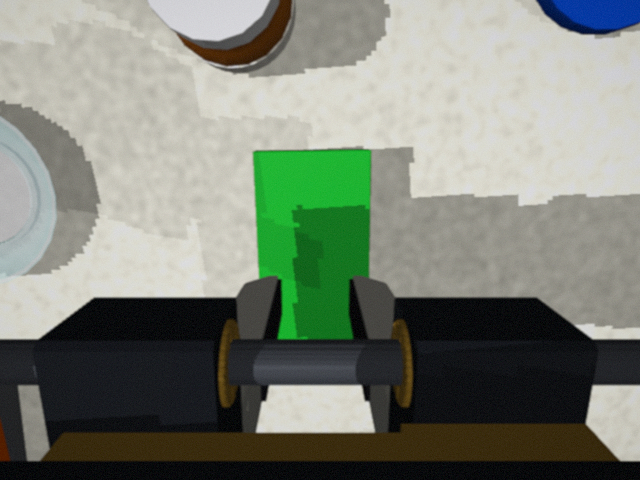

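View pics/s3.png

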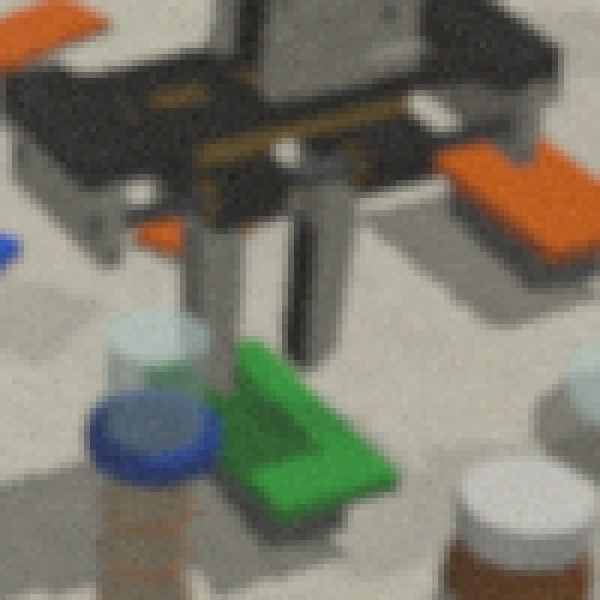

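The fingertips in both views sit well short of the reported TCP. The wrist depth puts the lower finger edge at tool x ≈ -35 mm, and the scene camera sees the tips at z ≈ 50 mm while the TCP reads 17 mm. So the closed jaws were simply above the tile. I'll check this with the jaws open at a safe height, then allow for it.

```bash
sed -i 's/    y=M\[:,1\]; x=-M\[:,2\];/    p=p-DT*M[:,2]; y=M[:,1]; x=-M[:,2];/; s/^GRIP=.*/DT=.035\nGRIP={"green":(-.010,.010),"blue":(-.017,.009),"orange":(-.017,.009)}/; s/"green":(.6604,.137,/"green":(.6604,.1385,/' h.py
python3 -m handwheel '[[[-10,0,0],[0,0,0],0.8],[[-10,0,0],[0,0,0],0.8],[[-10,0,0],[0,0,0],0.8],[[-10,0,0],[0,0,0],0.8],[[-10,0,0],[0,0,0],0.8],[[-10,0,0],[0,0,0],0.8],[[-10,0,0],[0,0,0],0.8],[[-10,0,0],[0,0,0],0.8]]'
python3 -c "
from h import *
p=snapshot('wrist');C=cloud(p)
o=get_obs();Rt=R.from_rotvec(o['tcp_rot'])
T=Rt.inv().apply((C.reshape(-1,3)-o['tcp_pos'])).reshape(C.shape)*1000
m=(p['depth']>0)&(abs(T[...,1])<65)&(abs(T[...,2])<14)&(T[...,0]<-22)
for s in (-1,1):
    Q=T[m&(T[...,1]*s>0)]; print(s,np.percentile(Q[:,0],[90,98,99.5]),'inner y',np.percentile(Q[:,1]*s,[1,5]),o['width'])
    e=Q[Q[:,0]>np.percentile(Q[:,0],85)]; print(e[:,2].min(),e[:,2].max(),e[:,1].min(),e[:,1].max())
pick('green',0)"
```

```text
clock: 7.17
tcp_pos: [0.6506, 0.1401, 0.0266]
tcp_rot: [-2.165, 0.118, 2.166]
wrist_force: [-0.1, -0.6, 0.0]
width: 0.0729
-1 [-47.56798477 -35.1394785  -31.93918365] inner y [36.230844   36.40289115] 0.07414634948039014
-9.937221452332377 8.06772633896522 -51.41942637239445 -35.94236081070174
1 [-44.57443528 -34.16282173 -31.58464619] inner y [36.55636692 36.72663238] 0.07414634948039014
-10.03720689247478 8.178494421552461 36.39376920150359 50.85651353606132
target [ 0.6505  0.1395 -0.017 ] shift [43.7  0.5  0.1] rot [-0.24  0.02 -0.  ] rows>= 1.0
```

```bash
sed -i 's/^DT=.*/DT=.033/' h.py
python3 -m handwheel '[[[10,0,0],[0,0,0],0.8],[[20,0,0],[0,0,0],0.8],[[30,0,0],[0,0,0],0.8],[[36,0,0],[0,0,0],0.8],[[40,0,0],[0,0,0],0.8],[[42,0,0],[0,0,0],0.8],[[42,0,0],[0,0,0],0.8],[[42,0,0],[0,0,0],0.8]]' 25
python3 -m handwheel '[[[0,0,0],[0,0,0],0.4],[[0,0,0],[0,0,0],0.4],[[0,0,0],[0,0,0],0.4],[[0,0,0],[0,0,0],0.4],[[0,0,0],[0,0,0],0.4],[[0,0,0],[0,0,0],0.4],[[0,0,0],[0,0,0],0.4],[[0,0,0],[0,0,0],0.4]]' 25
python3 -c "
from h import *
p=snapshot('scene');cv2.imwrite('pics/s4.png',cv2.resize(p['pixels'][190:290,350:450,::-1],None,fx=6,fy=6,interpolation=0))
p=snapshot('wrist');cv2.imwrite('pics/w4.png',p['pixels'][:,:,::-1])
"
```

```text
clock: 7.88
tcp_pos: [0.6509, 0.1401, -0.0151]
tcp_rot: [-2.166, 0.118, 2.165]
wrist_force: [-0.0, -0.6, 0.6]
width: 0.0743
clock: 8.55
tcp_pos: [0.6509, 0.1401, -0.0148]
tcp_rot: [-2.166, 0.118, 2.165]
wrist_force: [-0.2, -0.7, 3.1]
width: 0.0497
```

View pics/s4.png

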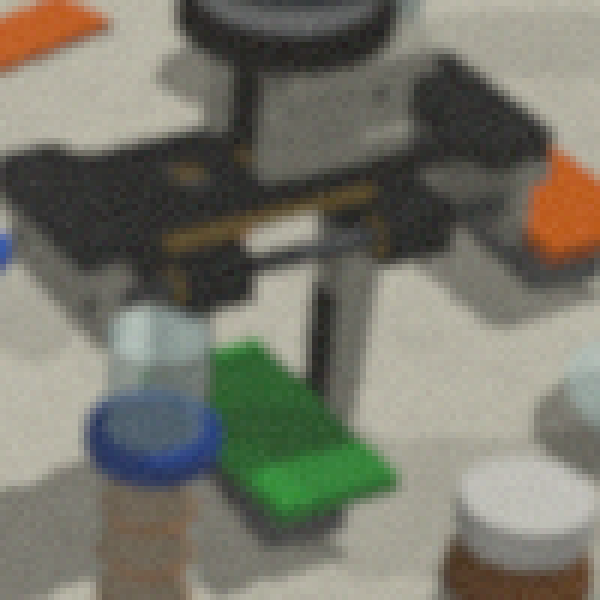

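View pics/w4.png

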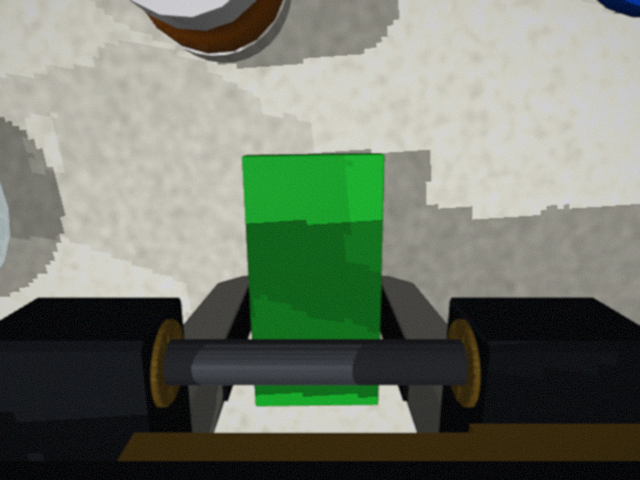

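The jaws now stop at 49.7 mm, and the wrist view shows the tile between the pads (x 245-385). Lifting.

```bash
python3 -m handwheel '[[[-4,0,0],[0,0,0],0.4],[[-15,0,0],[0,0,0],0.4],[[-40,0,0],[0,0,0],0.4],[[-75,0,0],[0,0,0],0.4],[[-100,0,0],[0,0,0],0.4],[[-100,0,0],[0,0,0],0.4],[[-100,0,0],[0,0,0],0.4]]' 25
python3 -c "
from h import *
p=snapshot('wrist')
C=cloud(p);o=get_obs();Rt=R.from_rotvec(o['tcp_rot']);T=Rt.inv().apply((C.reshape(-1,3)-o['tcp_pos'])).reshape(C.shape)*1000
m=(masks(p,'green')>0)&(p['depth']>0);Q=T[m];print(Q.min(0),Q.max(0),np.median(Q,0))
A=np.c_[Q[:,1:],np.ones(len(Q))];print(np.linalg.lstsq(A,Q[:,0],rcond=None)[0])
place('green',.05)"
```

```text
clock: 9.23
tcp_pos: [0.6522, 0.1402, 0.0875]
tcp_rot: [-2.17, 0.117, 2.16]
wrist_force: [0.5, 0.1, -1.7]
width: 0.0498
[-134.23651641  -25.52262113  -60.63141726] [-35.79957975  26.84119989  39.72784754] [-48.60109836  -0.22313614 -24.97481343]
[-1.20279152e-03  9.51868666e-03 -4.91404890e+01]
target [ 0.5765 -0.1399  0.0295] shift [ 55.8 286.3  43.3] rot [ 4.54 15.95  0.64] rows>= 7.1
```

The tile is held level, with its centre 10.4 mm ahead of the fingers and its mid-plane 45.2 mm behind the TCP. Moving to 50 mm above its place.

```bash
sed -i 's/"green":(-.010,.010)/"green":(-.0104,.0122)/' h.py
python3 -m handwheel '[[[0,140,22],[2.3,8,0.3],0.4],[[0,140,22],[2.3,8,0.3],0.4],[[0,140,22],[2.3,8,0.3],0.4],[[0,140,22],[2.3,8,0.3],0.4],[[55,286,43],[4.5,16,0.6],0.4],[[55,286,43],[4.5,16,0.6],0.4],[[55,286,43],[4.5,16,0.6],0.4],[[55,286,43],[4.5,16,0.6],0.4],[[55,286,43],[4.5,16,0.6],0.4],[[55,286,43],[4.5,16,0.6],0.4],[[55,286,43],[4.5,16,0.6],0.4],[[55,286,43],[4.5,16,0.6],0.4]]' 25
python3 -c "
from h import *
for n in ['top','scene']:
    p=snapshot(n);cv2.imwrite('pics/%s5.png'%n,cv2.resize(p['pixels'][180:310,320:420,::-1] if n=='top' else p['pixels'][190:330,200:320,::-1],None,fx=4.4,fy=4.4))
    C=cloud(p)
    for c in ('orange','blue'):
        k,l,st,ce=cv2.connectedComponentsWithStats(masks(p,c))
        for i in range(1,k):
            if st[i,4]>25 and (abs(np.median(C[l==i],0)[:2]-[.47,-.12])<.05).all(): 
                v,u=np.nonzero(l==i);W=proj_plane(p,np.c_[u,v].astype(float),.006)*1000;print(n,c,np.round(cv2.minAreaRect(W[:,:2].astype(np.float32)),1) if 0 else cv2.minAreaRect(W[:,:2].astype(np.float32)))
p=snapshot('wrist');cv2.imwrite('pics/w5.png',p['pixels'][:,:,::-1])
place('green',.0)"
```

```text
clock: 10.28
tcp_pos: [0.5768, -0.1383, 0.0294]
tcp_rot: [-2.411, 0.225, 1.819]
wrist_force: [0.1, -0.7, -0.7]
width: 0.0498
top orange ((447.1287536621094, -119.68461608886719), (88.33007049560547, 4.93239688873291), 79.47774505615234)
top blue ((486.1780700683594, -132.06832885742188), (75.4364242553711, 7.287564277648926), 79.05734252929688)
target [ 0.5768 -0.1399 -0.0227] shift [50.7  1.9 14.8] rot [ 0.15 -0.02  0.08] rows>= 1.3
```

View pics/scene5.png

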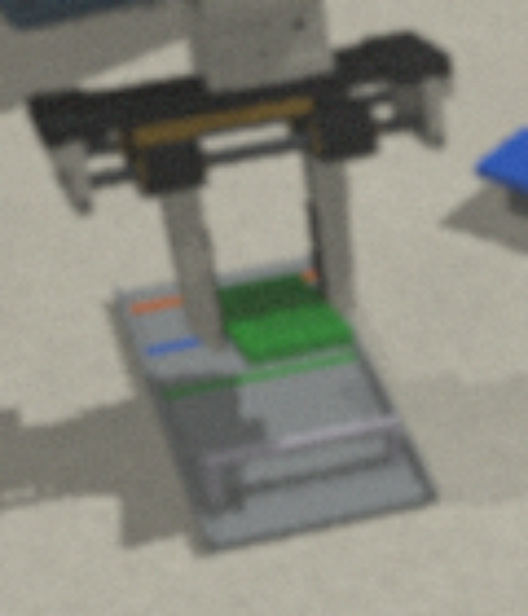

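View pics/w5.png

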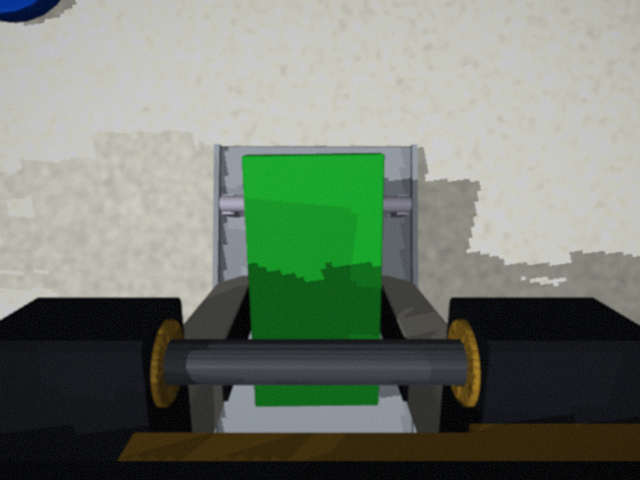

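```bash
python3 -c "
from h import *
p=snapshot('wrist');C=cloud(p)
F=R.from_euler('z',TYAW,degrees=True)
B=F.inv().apply((C.reshape(-1,3)-[*TRAY,0])).reshape(C.shape)*1000
for (u,v) in [(232,204),(235,204),(400,204),(405,204),(318,149)]: print('bar/end',u,v,B[v,u].round(1))
for v in (165,230,245): print(v,[tuple(B[v,u].round(1)) for u in (215,217,219,221,411,413,415,417,419)])
m=(masks(p,'green')>0);Q=B[m];print(np.median(Q,0),Q[:,1].min(),Q[:,1].max(),Q[:,0].max())
"
```

```text
bar/end 232 204 [73.2 42.3 30. ]
bar/end 235 204 [73.2 40.9 30. ]
bar/end 400 204 [ 73.5 -39.9  30.2]
bar/end 405 204 [ 73.6 -42.5  29.3]
bar/end 318 149 [1.065e+02 1.000e-01 5.400e+00]
165 [(np.float64(96.6), np.float64(55.7), np.float64(9.6)), (np.float64(96.8), np.float64(54.9), np.float64(8.4)), (np.float64(97.0), np.float64(54.0), np.float64(7.7)), (np.float64(97.5), np.float64(53.4), np.float64(5.4)), (np.float64(97.0), np.float64(-50.1), np.float64(9.2)), (np.float64(97.0), np.float64(-51.1), np.float64(9.5)), (np.float64(97.1), np.float64(-52.3), np.float64(9.1)), (np.float64(98.9), np.float64(-55.5), np.float64(0.1)), (np.float64(99.1), np.float64(-56.9), np.float64(-0.8))]
230 [(np.float64(61.5), np.float64(55.3), np.float64(9.7)), (np.float64(61.5), np.float64(54.1), np.float64(10.2)), (np.float64(61.7), np.float64(53.9), np.float64(6.2)), (np.float64(61.7), np.float64(53.1), np.float64(5.2)), (np.float64(61.9), np.float64(-50.2), np.float64(7.9)), (np.float64(61.9), np.float64(-51.1), np.float64(9.1)), (np.float64(61.9), np.float64(-52.1), np.float64(9.3)), (np.float64(62.4), np.float64(-55.8), np.float64(-1.7)), (np.float64(62.4), np.float64(-56.5), np.float64(0.0))]
245 [(np.float64(53.4), np.float64(55.0), np.float64(10.7)), (np.float64(53.4), np.float64(54.4), np.float64(8.6)), (np.float64(53.5), np.float64(54.1), np.float64(5.0)), (np.float64(53.5), np.float64(52.8), np.float64(6.2)), (np.float64(53.8), np.float64(-50.1), np.float64(8.5)), (np.float64(53.8), np.float64(-50.8), np.float64(10.2)), (np.float64(53.8), np.float64(-51.9), np.float64(9.8)), (np.float64(54.0), np.float64(-55.3), np.float64(0.2)), (np.float64(54.0), np.float64(-56.4), np.float64(0.2))]
[49.45299253  1.61091944 81.28573053] -35.65691228696864 27.275866359225365 86.74405492013844
```

The wrist view shows the tray lips at columns 217 and 415 and the bar at row 204. Relative to the hand, the tray sits 2.2 mm further back and 0.9 mm to the left, which matches the top camera. Updating the tray pose.

```bash
sed -i 's/^TRAY=(.538,-.1325)/TRAY=(.536,-.1312)/' h.py
python3 -c "
from h import *
place('green',.012);place('green',.0)"
```

```text
target [ 0.5748 -0.1386 -0.0107] shift [38.6  0.9 13.7] rot [ 0.15 -0.03  0.07] rows>= 1.0
target [ 0.5748 -0.1386 -0.0227] shift [50.1  0.9 17. ] rot [ 0.15 -0.03  0.07] rows>= 1.3
```

```bash
python3 -m handwheel '[[[13,1,5],[0,0,0],0.4],[[26,1,9],[0,0,0],0.4],[[38,1,14],[0,0,0],0.4],[[38,1,14],[0,0,0],0.4],[[38,1,14],[0,0,0],0.4]]' 25
python3 -c "
from h import *
place('green',.0)"
python3 -m handwheel '[[[3,0,1],[0,0,0],0.4],[[6,0,2],[0,0,0],0.4],[[9,0,3],[0,0,0],0.4],[[9,0,3],[0,0,0],0.4],[[9,0,3],[0,0,0],0.4]]' 25
python3 -c "
from h import *
place('green',.0)"
```

```text
clock: 10.9
tcp_pos: [0.5735, -0.139, -0.0109]
tcp_rot: [-2.411, 0.225, 1.819]
wrist_force: [-0.1, 0.4, -0.6]
width: 0.0493
target [ 0.5748 -0.1386 -0.0227] shift [11.7 -0.6  2.1] rot [0.08 0.07 0.08] rows>= 0.3
clock: 11.32
tcp_pos: [0.5734, -0.1399, -0.0199]
tcp_rot: [-2.412, 0.227, 1.817]
wrist_force: [0.3, 0.1, -1.4]
width: 0.0495
target [ 0.5748 -0.1386 -0.0227] shift [ 3.  -1.5 -0.3] rot [ 0.02 -0.01  0.04] rows>= 0.1
```

```bash
python3 -m handwheel '[[[1,-1,-0.5],[0,0,0],0.4],[[2,-1,-0.5],[0,0,0],0.4],[[2,-1,-0.5],[0,0,0],0.4]]'
python3 -m handwheel '[[[1,0,0],[0,0,0],0.4],[[1,0,0.3],[0,0,0],0.4],[[1,0,0.3],[0,0,0],0.4]]'
python3 -c "
from h import *
place('green',.0)
p=snapshot('scene');cv2.imwrite('pics/s6.png',cv2.resize(p['pixels'][230:330,210:310,::-1],None,fx=6,fy=6))"
```

```text
clock: 11.57
tcp_pos: [0.5745, -0.1393, -0.0204]
tcp_rot: [-2.413, 0.227, 1.817]
wrist_force: [-8.0, -0.6, 12.8]
width: 0.0497
clock: 11.82
tcp_pos: [0.5748, -0.1393, -0.0207]
tcp_rot: [-2.414, 0.227, 1.816]
wrist_force: [-9.9, 0.3, 19.8]
width: 0.0497
target [ 0.5748 -0.1386 -0.0227] shift [ 1.9 -0.7  0.7] rot [ 0.08 -0.11  0.  ] rows>= 0.1
```

View pics/s6.png

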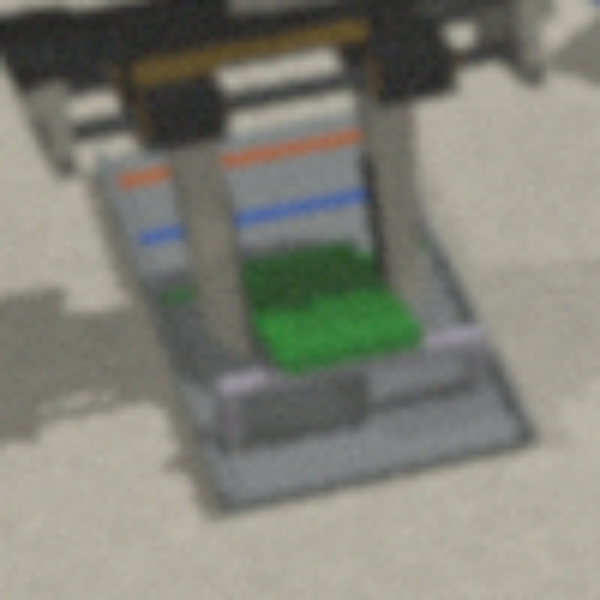

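The tile leans on the bar and is touching down (about 20 N). I'll ease off 1 mm, open to 0.65 (inside the lips) and retreat along the tool.

```bash
python3 -m handwheel '[[[-1,0,0],[0,0,0],0.4],[[-1,0,0],[0,0,0],0.4],[[-1,0,0],[0,0,0],0.5],[[-1,0,0],[0,0,0],0.65],[[-1,0,0],[0,0,0],0.65],[[-1,0,0],[0,0,0],0.65],[[-1,0,0],[0,0,0],0.65]]' 10
python3 -m handwheel '[[[-10,0,0],[0,0,0],0.65],[[-30,0,0],[0,0,0],0.65],[[-60,0,0],[0,0,0],0.65],[[-80,0,0],[0,0,0],0.65],[[-80,0,0],[0,0,0],0.65],[[-80,0,0],[0,0,0],0.65]]'
cat >> h.py <<'E'
def tilepose(p,col,near=(.55,-.13),r=.12):
    """plane fit + rectangle in tray frame"""
    C=cloud(p);k,l,st,ce=cv2.connectedComponentsWithStats(masks(p,col))
    F=R.from_euler('z',TYAW,degrees=True)
    for i in range(1,k):
        m=(l==i)&(p['depth']>0)
        if m.sum()<150 or np.linalg.norm(np.median(C[m],0)[:2]-near)>r: continue
        Q=F.inv().apply(C[m]-[*TRAY,0])*1000
        for _ in range(4):
            A=np.c_[Q[:,:2],np.ones(len(Q))];c=np.linalg.lstsq(A,Q[:,2],rcond=None)[0]
            e=abs(A@c-Q[:,2]);Q=Q[e<3.5]
        rc=cv2.minAreaRect(Q[:,:2].astype(np.float32))
        print(col,'n',len(Q),'slope',np.round(np.degrees(np.arctan(c[:2])),1),'x',np.percentile(Q[:,0],[.5,99.5]).round(1),'y',np.percentile(Q[:,1],[.5,99.5]).round(1),'rect',np.round(rc[0],1),np.round(rc[1],1),round(rc[2],1),'z at ctr',round(float(c@[*rc[0],1]),1))
E
python3 -c "
from h import *
p=snapshot('wrist');cv2.imwrite('pics/w7.png',p['pixels'][:,:,::-1]);tilepose(p,'green')
p=snapshot('scene');cv2.imwrite('pics/s7.png',cv2.resize(p['pixels'][230:330,210:310,::-1],None,fx=6,fy=6));tilepose(p,'green')
"
```

```text
clock: 12.45
tcp_pos: [0.5753, -0.1395, -0.0212]
tcp_rot: [-2.414, 0.228, 1.815]
wrist_force: [-0.2, -0.2, 5.9]
width: 0.0602
clock: 12.95
tcp_pos: [0.553, -0.1352, 0.0562]
tcp_rot: [-2.414, 0.228, 1.815]
wrist_force: [0.2, -0.1, -0.5]
width: 0.0604
green n 15434 slope [15.8  0.1] x [-12.   82.9] y [-25.4  23.7] rect [35.7 -0.9] [96.6 49.8] 0.7 z at ctr 27.1
green n 400 slope [15.5  0.1] x [-9.3 85.2] y [-25.5  22.5] rect [36.9 -0.9] [97.8 49.7] 0.5 z at ctr 26.9
```

View pics/w7.png

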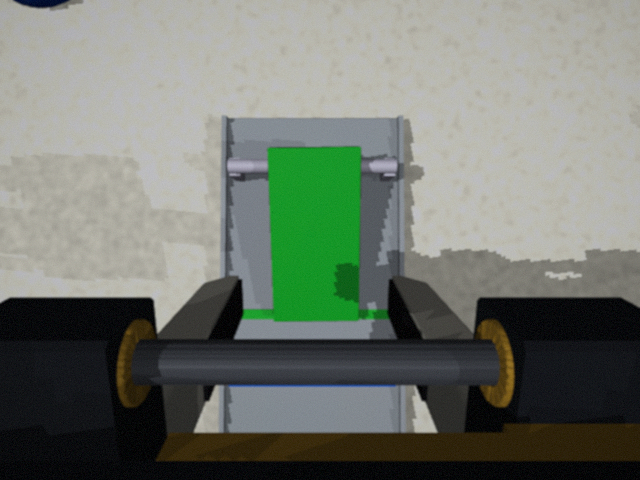

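View pics/s7.png

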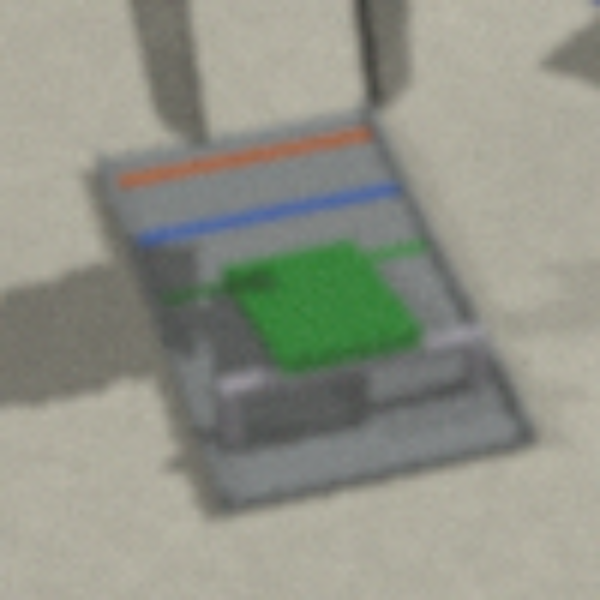

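Green is in place: slope 15.8°, centre about 36.8 mm along and -0.9 mm across, with its lower edge on the green line (the wrist view shows that edge at row 318). On to blue.

```bash
sed -i 's/"blue":(-.017,.009)/"blue":(-.017,.007)/; s/"blue":(.4748,.0845,/"blue":(.4740,.0858,/' h.py
python3 -c "
from h import *
pick('blue',.08)
print(get_obs()['joint_positions'])"
```

```text
target [0.4588 0.0782 0.068 ] shift [ -49.1 -191.7  122.5] rot [-37.12 -15.38  -5.14] rows>= 5.7
[-0.49585353  0.26238212  1.9437669   0.135041    0.67463834  1.16842008]
```

```bash
python3 -m handwheel '[[[-49,-192,122],[-37.1,-15.4,-5.1],0.8],[[-49,-192,122],[-37.1,-15.4,-5.1],0.8],[[-49,-192,122],[-37.1,-15.4,-5.1],0.8],[[-49,-192,122],[-37.1,-15.4,-5.1],0.8],[[-49,-192,122],[-37.1,-15.4,-5.1],0.8],[[-49,-192,122],[-37.1,-15.4,-5.1],0.8],[[-49,-192,122],[-37.1,-15.4,-5.1],0.8],[[-49,-192,122],[-37.1,-15.4,-5.1],0.8],[[-49,-192,122],[-37.1,-15.4,-5.1],0.8],[[-49,-192,122],[-37.1,-15.4,-5.1],0.8]]'
cat >> h.py <<'E'
def inhand(p,col):
    C=cloud(p);o=get_obs();Rt=R.from_rotvec(o['tcp_rot']);T=Rt.inv().apply((C.reshape(-1,3)-o['tcp_pos'])).reshape(C.shape)*1000
    k,l,st,ce=cv2.connectedComponentsWithStats(masks(p,col)); 
    m=(masks(p,col)>0)&(p['depth']>0)&(abs(T[...,1])<80)&(abs(T[...,2])<100);Q=T[m]
    Q=Q[abs(Q[:,0]-np.median(Q[:,0]))<5]
    A=np.c_[Q[:,1:],np.ones(len(Q))];c=np.linalg.lstsq(A,Q[:,0],rcond=None)[0]
    rc=cv2.minAreaRect(Q[:,1:].astype(np.float32))
    print(col,'tool yz rect',rc,'z range',Q[:,2].min(),Q[:,2].max(),'plane',c,'x at ctr',c@[*rc[0],1])
E
python3 -c "
from h import *
p=snapshot('wrist');cv2.imwrite('pics/w8.png',p['pixels'][:,:,::-1])
inhand(p,'blue');pick('blue',0)"
```

```text
clock: 13.88
tcp_pos: [0.4599, 0.0771, 0.0679]
tcp_rot: [1.964, 0.46, -1.964]
wrist_force: [0.8, -0.0, -0.1]
width: 0.0747
blue tool yz rect ((-2.9806652069091797, -16.690715789794922), (99.22215270996094, 49.59839630126953), 89.95375061035156) z range -66.31545928479672 32.937311732350814 plane [1.65511132e-03 1.03904302e-03 3.63968736e+01] x at ctr 36.37459794027741
target [ 0.4588  0.0782 -0.012 ] shift [80.  -1.7  0.5] rot [-0.17  0.02 -0.08] rows>= 1.9
```

View pics/w8.png

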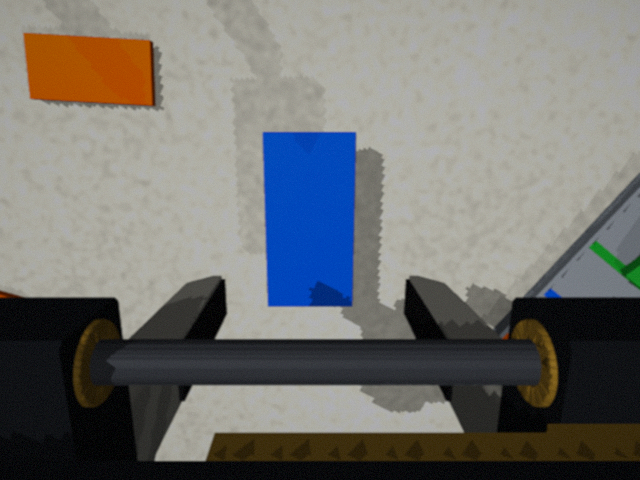

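Blue (265-355, 132-305) is square in the hand and 3 mm to one side. I'll descend 82 mm and grip.

```bash
python3 -m handwheel '[[[30,-3,0],[0,0,0],0.8],[[60,-3,0],[0,0,0],0.8],[[74,-3,0],[0,0,0],0.8],[[82,-3,0],[0,0,0],0.8],[[82,-3,0],[0,0,0],0.8],[[82,-3,0],[0,0,0],0.8]]'
python3 -m handwheel '[[[0,0,0],[0,0,0],0.4],[[0,0,0],[0,0,0],0.4],[[0,0,0],[0,0,0],0.4],[[0,0,0],[0,0,0],0.4],[[0,0,0],[0,0,0],0.4],[[0,0,0],[0,0,0],0.4],[[0,0,0],[0,0,0],0.4],[[0,0,0],[0,0,0],0.4]]' 30
python3 -m handwheel '[[[-4,0,0],[0,0,0],0.4],[[-15,0,0],[0,0,0],0.4],[[-40,0,0],[0,0,0],0.4],[[-75,0,0],[0,0,0],0.4],[[-110,0,0],[0,0,0],0.4],[[-110,0,0],[0,0,0],0.4],[[-110,0,0],[0,0,0],0.4]]'
python3 -c "
from h import *
p=snapshot('wrist');cv2.imwrite('pics/w9.png',p['pixels'][:,:,::-1])
inhand(p,'blue');place('blue',.05)"
```

```text
clock: 14.43
tcp_pos: [0.4591, 0.08, -0.0133]
tcp_rot: [1.964, 0.461, -1.963]
wrist_force: [-0.3, 1.0, 0.6]
width: 0.074
clock: 15.1
tcp_pos: [0.4593, 0.0807, -0.0128]
tcp_rot: [1.964, 0.462, -1.961]
wrist_force: [-1.1, 0.0, 5.5]
width: 0.0497
clock: 15.68
tcp_pos: [0.4602, 0.0808, 0.0985]
tcp_rot: [1.967, 0.461, -1.957]
wrist_force: [0.6, 0.3, -1.0]
width: 0.0494
blue tool yz rect ((1.031789779663086, -16.817981719970703), (99.6708755493164, 51.56279373168945), 89.95576477050781) z range -66.65503524482116 33.03437974191351 plane [ 7.83361923e-04 -3.66538305e-04 -4.60256999e+01] x at ctr -46.01872721234774
target [ 0.5274 -0.1296  0.0298] shift [ 67.5 218.8  32.7] rot [37.17 14.36  4.8 ] rows>= 5.6
```

View pics/w9.png

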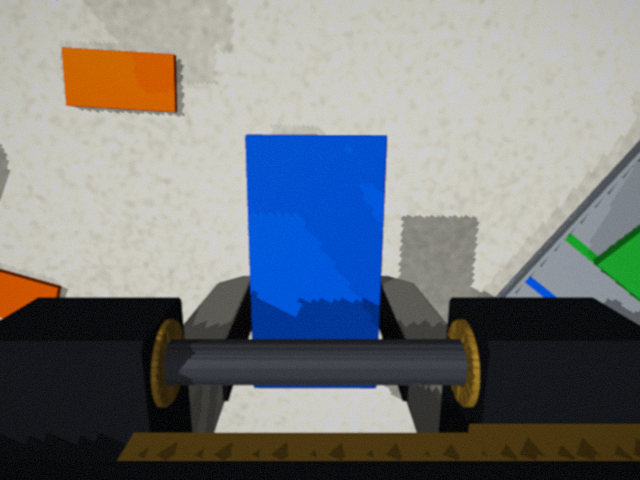

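```bash
sed -i 's/"blue":(-.017,.007)/"blue":(-.0168,.009)/' h.py
python3 -m handwheel '[[[0,110,16],[18.5,7,2.4],0.4],[[0,110,16],[18.5,7,2.4],0.4],[[0,110,16],[18.5,7,2.4],0.4],[[66,219,33],[37.2,14.4,4.8],0.4],[[66,219,33],[37.2,14.4,4.8],0.4],[[66,219,33],[37.2,14.4,4.8],0.4],[[66,219,33],[37.2,14.4,4.8],0.4],[[66,219,33],[37.2,14.4,4.8],0.4],[[66,219,33],[37.2,14.4,4.8],0.4],[[66,219,33],[37.2,14.4,4.8],0.4]]'
python3 -c "
from h import *
p=snapshot('wrist');cv2.imwrite('pics/w10.png',p['pixels'][:,:,::-1])
inhand(p,'blue');tilepose(p,'green');tilepose(p,'blue')
C=cloud(p);B=R.from_euler('z',TYAW,degrees=True).inv().apply((C.reshape(-1,3)-[*TRAY,0])).reshape(C.shape)*1000
for v in (110,165): 
  q=[(u,round(B[v,u,1],1)) for u in range(150,480) if B[v,u,2]>3.5 and p['depth'][v,u]>0 and abs(B[v,u,1])<65];print(v,q[:1],q[-1:],B[v,q[0][0],0])
place('blue',.012);place('blue',.0)"
```

```text
clock: 16.57
tcp_pos: [0.5267, -0.1288, 0.0306]
tcp_rot: [-2.393, 0.225, 1.84]
wrist_force: [0.1, -0.3, -0.0]
width: 0.0497
blue tool yz rect ((0.3924293518066406, -15.10879135131836), (51.61528015136719, 99.93004608154297), 0.012618431821465492) z range -65.07851788692446 34.85490098529109 plane [ 3.00474083e-03 -4.72714750e-03 -4.39698340e+01] x at ctr -43.897233327637615
green n 6133 slope [15.6  0.1] x [57.5 83.1] y [-24.9  24.1] rect [70.4 -0.5] [26.3 49.7] 0.1 z at ctr 36.9
green n 97 slope [ 15.6 -11.1] x [-12.6  -7.1] y [38.1 50.2] rect [-9.9 44.1] [13.6  3.1] 60.2 z at ctr 6.0
green n 262 slope [ 0.9 -0.2] x [-12.5  -6.9] y [-48.8 -36.2] rect [ -9.7 -42.6] [ 5.6 12.8] 0.5 z at ctr 6.0
blue n 16065 slope [14.5  0.4] x [-32.2  41.8] y [-24.4  24.8] rect [5.  0.1] [50.2 75.4] 89.9 z at ctr 80.3
blue n 388 slope [71.4  0.2] x [-53.8 -19.5] y [-23.8  24.5] rect [-36.6   0.3] [48.9 34.5] 89.9 z at ctr 114.0
110 [(212, np.float64(55.9))] [(415, np.float64(-53.6))] 76.55071482159836
165 [(212, np.float64(55.8))] [(415, np.float64(-53.6))] 46.828380905041655
target [ 0.5281 -0.1297 -0.0101] shift [40.1  0.7  9.6] rot [0.07 0.04 0.03] rows>= 1.0
target [ 0.5281 -0.1297 -0.0221] shift [51.7  0.7 12.7] rot [0.07 0.04 0.03] rows>= 1.3
```

View pics/w10.png

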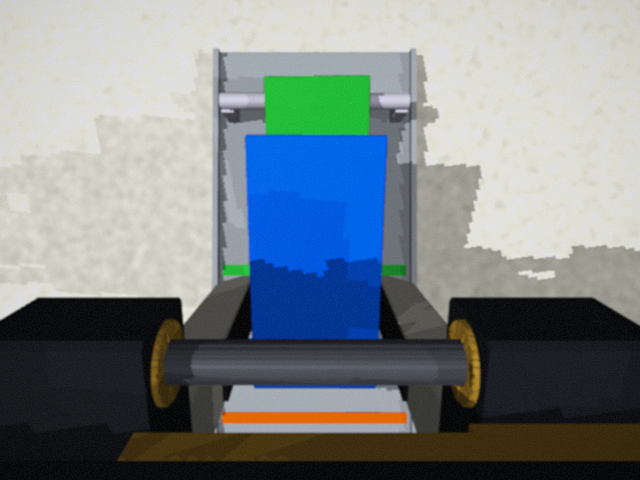

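Blue is aligned over green (centre columns 316 and 317), and the green line reads x = -9.8 against an expected -10. Lowering.

```bash
python3 -m handwheel '[[[13,0,3],[0,0,0],0.4],[[26,0,6],[0,0,0],0.4],[[40,0,10],[0,0,0],0.4],[[40,0,10],[0,0,0],0.4],[[40,0,10],[0,0,0],0.4]]'
python3 -m handwheel '[[[3,0,0.8],[0,0,0],0.4],[[6,0,1.6],[0,0,0],0.4],[[8,0,2],[0,0,0],0.4],[[8,0,2],[0,0,0],0.4],[[8,0,2],[0,0,0],0.4]]'
python3 -c "
from h import *
place('blue',.0)"
```

```text
clock: 17.03
tcp_pos: [0.5276, -0.1288, -0.0102]
tcp_rot: [-2.394, 0.224, 1.839]
wrist_force: [0.8, -0.9, -0.8]
width: 0.0495
clock: 17.45
tcp_pos: [0.5288, -0.1305, -0.0177]
tcp_rot: [-2.396, 0.228, 1.836]
wrist_force: [-0.8, 0.4, 4.1]
width: 0.0496
target [ 0.5281 -0.1297 -0.0221] shift [ 4.  -0.7  2. ] rot [-0.03 -0.09 -0.04] rows>= 0.1
```

```bash
python3 -m handwheel '[[[1,0,0.6],[0,0,0],0.4],[[1,0,0.6],[0,0,0],0.4],[[1,0,0.6],[0,0,0],0.4]]'
python3 -c "
from h import *
p=snapshot('wrist');tilepose(p,'green');tilepose(p,'blue');place('blue')
p=snapshot('scene');cv2.imwrite('pics/s11.png',cv2.resize(p['pixels'][230:330,210:310,::-1],None,fx=6,fy=6))"
```

```text
clock: 17.7
tcp_pos: [0.5281, -0.1304, -0.0193]
tcp_rot: [-2.395, 0.228, 1.836]
wrist_force: [0.9, -0.9, 2.7]
width: 0.0498
green n 14826 slope [15.7  0. ] x [47.1 82.4] y [-24.9  24.2] rect [64.8 -0.3] [36.8 50.1] 0.3 z at ctr 35.3
green n 460 slope [-0.5  0. ] x [-12.3  -6.7] y [28.  50.8] rect [-9.5 39.3] [ 5.7 23.5] 0.2 z at ctr 6.1
green n 344 slope [ 1.1 -0.1] x [-12.4  -6.7] y [-49.  -29.9] rect [ -9.5 -39.3] [19.5  5.7] 89.3 z at ctr 6.0
blue n 15854 slope [14.8  0.1] x [-30.8  37.5] y [-25.7  23.7] rect [ 6.5 -1.2] [75.4 50.8] 0.2 z at ctr 30.4
blue n 477 slope [71.4 -0.2] x [-55.5 -18.2] y [-24.8  23.6] rect [-36.1   0.7] [36.8 49.6] 4.4 z at ctr 61.5
target [ 0.5281 -0.1297 -0.0221] shift [ 2.7 -0.6  0.9] rot [-0.05 -0.04 -0.02] rows>= 0.1
```

View pics/s11.png

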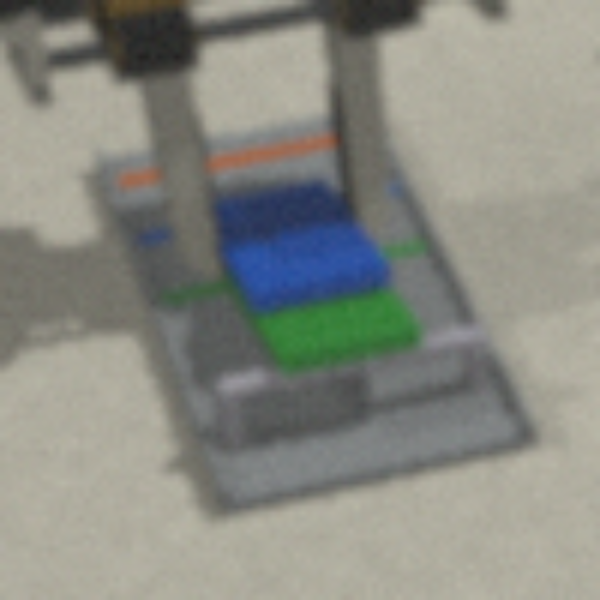

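```bash
python3 -m handwheel '[[[1,0,0.3],[0,0,0],0.4],[[1,0,0.3],[0,0,0],0.4],[[1,0,0.3],[0,0,0],0.4]]'
```

```text
clock: 18.05
tcp_pos: [0.5279, -0.1303, -0.0205]
tcp_rot: [-2.395, 0.227, 1.837]
wrist_force: [-0.5, -0.7, 3.7]
width: 0.0497
```

```bash
python3 -m handwheel '[[[1,0,0.3],[0,0,0],0.4],[[1,0,0.3],[0,0,0],0.4],[[1,0,0.3],[0,0,0],0.4]]'
```

```text
clock: 18.3
tcp_pos: [0.5281, -0.1303, -0.0212]
tcp_rot: [-2.395, 0.228, 1.836]
wrist_force: [-0.5, -0.4, 7.3]
width: 0.0494
```

In contact at 7 N. Releasing.

```bash
python3 -m handwheel '[[[0,0,0],[0,0,0],0.52],[[0,0,0],[0,0,0],0.55],[[0,0,0],[0,0,0],0.65],[[0,0,0],[0,0,0],0.65],[[0,0,0],[0,0,0],0.65],[[0,0,0],[0,0,0],0.65]]' 10
python3 -m handwheel '[[[-10,0,0],[0,0,0],0.65],[[-30,0,0],[0,0,0],0.65],[[-60,0,0],[0,0,0],0.65],[[-80,0,0],[0,0,0],0.65],[[-80,0,0],[0,0,0],0.65],[[-80,0,0],[0,0,0],0.65]]'
python3 -c "
from h import *
p=snapshot('wrist');cv2.imwrite('pics/w12.png',p['pixels'][:,:,::-1]);tilepose(p,'green');tilepose(p,'blue')
p=snapshot('scene');cv2.imwrite('pics/s12.png',cv2.resize(p['pixels'][230:330,210:310,::-1],None,fx=6,fy=6));tilepose(p,'green');tilepose(p,'blue')
"
```

```text
clock: 18.8
tcp_pos: [0.5277, -0.1299, -0.0216]
tcp_rot: [-2.394, 0.227, 1.837]
wrist_force: [0.2, -0.0, 6.5]
width: 0.0603
clock: 19.3
tcp_pos: [0.5071, -0.126, 0.0564]
tcp_rot: [-2.395, 0.227, 1.837]
wrist_force: [-0.8, 0.6, -0.6]
width: 0.0602
green n 6611 slope [15.6  0. ] x [46.9 82.5] y [-24.8  24.2] rect [64.6 -0.2] [37.  49.9] 0.5 z at ctr 35.3
green n 401 slope [-0. -0.] x [-12.2  -6.8] y [26.6 50.9] rect [-9.5 38.8] [ 5.5 24.5] 0.0 z at ctr 6.0
green n 337 slope [0.3 0.5] x [-12.3  -6.8] y [-48.6 -28.4] rect [ -9.5 -38.5] [20.3  5.5] 90.0 z at ctr 6.0
blue n 14811 slope [14.2  0. ] x [-51.8  43.3] y [-25.4  23.7] rect [-4.1 -0.8] [49.9 96.8] 89.7 z at ctr 25.6
green n 204 slope [13.6  0.1] x [42.9 84.2] y [-25.   21.4] rect [63.9 -1.7] [42.5 47. ] 0.8 z at ctr 34.4
blue n 414 slope [13.8  0.7] x [-52.4  45.6] y [-25.9  23.4] rect [-3.3 -0.8] [ 50.2 100.9] 89.6 z at ctr 25.2
```

View pics/w12.png

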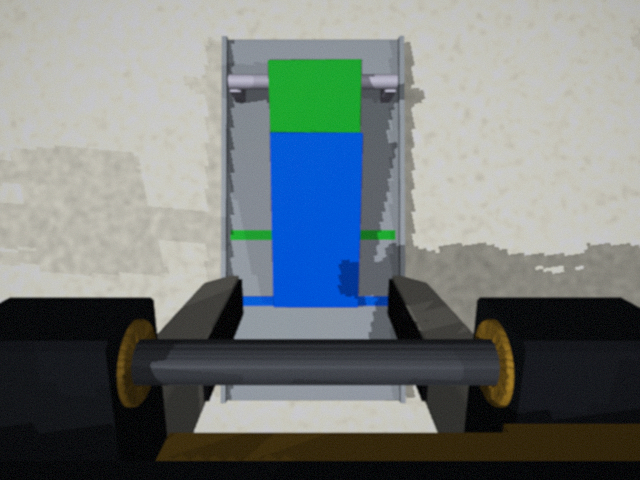

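View pics/s12.png

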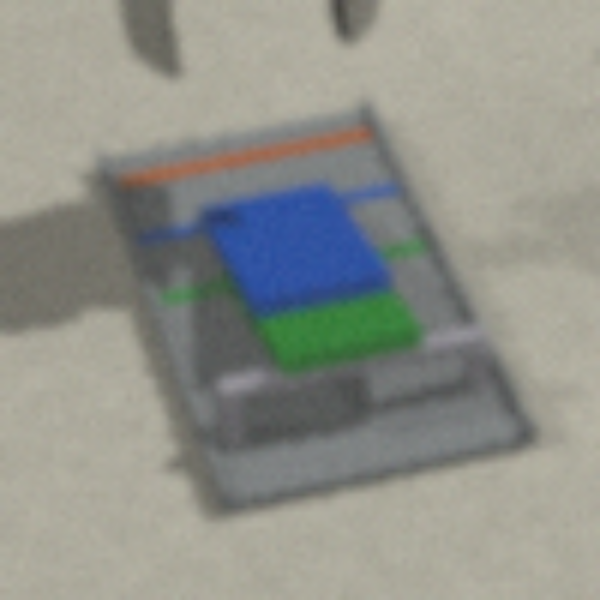

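Blue is in place: slope 14.2°, centre about -3.1 along and -0.8 across, with green unmoved. Now the large orange tile at (164,226) in the top view.

```bash
sed -i 's/"orange":(-.017,.009)/"orange":(-.017,.007)/; s/"orange":(.575,.332,/"orange":(.5745,.3340,/; s/-.0424,.022,14./-.0424,.0217,13.6/' h.py
python3 -c "
from h import *
pick('orange',.08)"
```

```text
target [0.5575 0.3353 0.068 ] shift [ -21.9 -462.2   31.7] rot [ -6.5  -14.85  -0.8 ] rows>= 11.1
```

```bash
python3 -m handwheel '[[[-22,-462,32],[-6.5,-14.8,-0.8],0.8],[[-22,-462,32],[-6.5,-14.8,-0.8],0.8],[[-22,-462,32],[-6.5,-14.8,-0.8],0.8],[[-22,-462,32],[-6.5,-14.8,-0.8],0.8],[[-22,-462,32],[-6.5,-14.8,-0.8],0.8],[[-22,-462,32],[-6.5,-14.8,-0.8],0.8],[[-22,-462,32],[-6.5,-14.8,-0.8],0.8],[[-22,-462,32],[-6.5,-14.8,-0.8],0.8],[[-22,-462,32],[-6.5,-14.8,-0.8],0.8],[[-22,-462,32],[-6.5,-14.8,-0.8],0.8],[[-22,-462,32],[-6.5,-14.8,-0.8],0.8],[[-22,-462,32],[-6.5,-14.8,-0.8],0.8]]'
python3 -c "
from h import *
pick('orange',.08)"
```

```text
clock: 20.4
tcp_pos: [0.557, 0.3411, 0.0664]
tcp_rot: [-2.186, 0.076, 2.184]
wrist_force: [0.5, -0.0, 0.8]
width: 0.0748
target [0.5575 0.3353 0.068 ] shift [-1.7  5.7 -1. ] rot [ 0.26 -0.04  0.05] rows>= 0.1
```

```bash
python3 -m handwheel '[[[0,0,0],[0,0,0],0.8],[[0,0,0],[0,0,0],0.8]]'
python3 -c "
from h import *
p=snapshot('wrist');cv2.imwrite('pics/w13.png',p['pixels'][:,:,::-1])
inhand(p,'orange');pick('orange',0)"
```

```text
clock: 20.57
tcp_pos: [0.5568, 0.3341, 0.0664]
tcp_rot: [-2.185, 0.084, 2.186]
wrist_force: [-0.6, 0.8, -0.8]
width: 0.0739
orange tool yz rect ((-3.6949939727783203, -17.098007202148438), (49.54544448852539, 99.35865020751953), 0.2645471394062042) z range -66.6706471145038 32.62693837035064 plane [2.80492837e-03 1.51536194e-04 3.51738810e+01] x at ctr 35.16092580034968
target [ 0.5575  0.3353 -0.012 ] shift [78.8 -2.4 -0.3] rot [-0.01  0.01 -0.17] rows>= 1.9
```

View pics/w13.png

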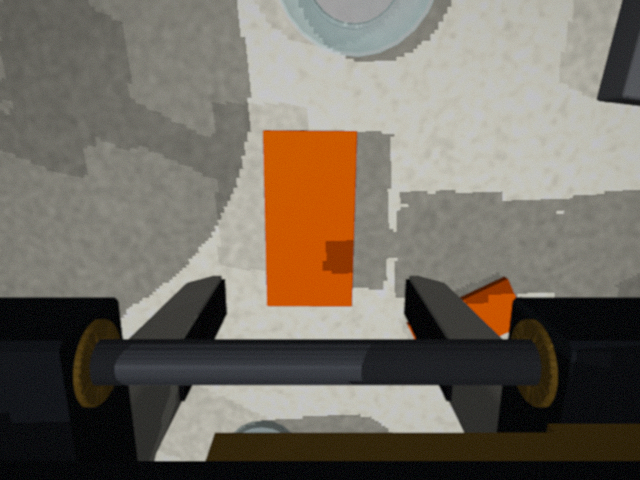

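The tile measures 49.5 x 99.4 mm here, which again confirms the large one. I'll descend and grip.

```bash
python3 -m handwheel '[[[30,-3.5,0],[0,0,0],0.8],[[60,-3.5,0],[0,0,0],0.8],[[73,-3.5,0],[0,0,0],0.8],[[81,-3.5,0],[0,0,0],0.8],[[81,-3.5,0],[0,0,0],0.8],[[81,-3.5,0],[0,0,0],0.8]]'
python3 -m handwheel '[[[0,0,0],[0,0,0],0.4],[[0,0,0],[0,0,0],0.4],[[0,0,0],[0,0,0],0.4],[[0,0,0],[0,0,0],0.4],[[0,0,0],[0,0,0],0.4],[[0,0,0],[0,0,0],0.4],[[0,0,0],[0,0,0],0.4],[[0,0,0],[0,0,0],0.4]]' 30
python3 -m handwheel '[[[-4,0,0],[0,0,0],0.4],[[-15,0,0],[0,0,0],0.4],[[-40,0,0],[0,0,0],0.4],[[-75,0,0],[0,0,0],0.4],[[-110,0,0],[0,0,0],0.4],[[-110,0,0],[0,0,0],0.4],[[-110,0,0],[0,0,0],0.4]]'
python3 -c "
from h import *
p=snapshot('wrist')
inhand(p,'orange');place('orange',.06)"
```

```text
clock: 21.12
tcp_pos: [0.5592, 0.3372, -0.0119]
tcp_rot: [-2.186, 0.084, 2.18]
wrist_force: [0.3, 0.1, 0.9]
width: 0.0742
clock: 21.78
tcp_pos: [0.5591, 0.3381, -0.0116]
tcp_rot: [-2.188, 0.083, 2.179]
wrist_force: [-0.7, -0.6, 6.4]
width: 0.0495
clock: 22.37
tcp_pos: [0.5602, 0.3389, 0.101]
tcp_rot: [-2.192, 0.08, 2.173]
wrist_force: [-0.3, -0.1, -1.9]
width: 0.0497
orange tool yz rect ((0.06233978271484375, -17.101062774658203), (50.711185455322266, 99.96756744384766), 1.1337577104568481) z range -67.3186994209636 33.25115121114793 plane [ 2.82945749e-03 -1.64790365e-03 -4.55185914e+01] x at ctr -45.49023414910073
target [ 0.4874 -0.1219  0.0388] shift [ 59.7 464.2  36.7] rot [ 6.47 13.34  0.77] rows>= 11.3
```

```bash
sed -i 's/"orange":(-.017,.007)/"orange":(-.017,.0085)/' h.py
python3 -m handwheel '[[[0,240,18],[3.2,6.6,0.4],0.4],[[0,240,18],[3.2,6.6,0.4],0.4],[[0,240,18],[3.2,6.6,0.4],0.4],[[0,240,18],[3.2,6.6,0.4],0.4],[[0,240,18],[3.2,6.6,0.4],0.4],[[0,240,18],[3.2,6.6,0.4],0.4],[[58,464,37],[6.5,13.3,0.8],0.4],[[58,464,37],[6.5,13.3,0.8],0.4],[[58,464,37],[6.5,13.3,0.8],0.4],[[58,464,37],[6.5,13.3,0.8],0.4],[[58,464,37],[6.5,13.3,0.8],0.4],[[58,464,37],[6.5,13.3,0.8],0.4]]'
python3 -m handwheel '[[[0,0,0],[0,0,0],0.4],[[0,0,0],[0,0,0],0.4],[[0,0,0],[0,0,0],0.4]]'
python3 -c "
from h import *
p=snapshot('wrist');cv2.imwrite('pics/w14.png',p['pixels'][:,:,::-1])
inhand(p,'orange');tilepose(p,'green');tilepose(p,'blue');tilepose(p,'orange')
place('orange',.012);place('orange',.0)"
```

```text
clock: 23.42
tcp_pos: [0.4842, -0.1241, 0.0375]
tcp_rot: [-2.364, 0.227, 1.871]
wrist_force: [-0.0, 0.3, -1.4]
width: 0.05
clock: 23.67
tcp_pos: [0.4855, -0.1211, 0.0387]
tcp_rot: [-2.365, 0.225, 1.871]
wrist_force: [0.1, 0.5, -0.9]
width: 0.0498
orange tool yz rect ((1.2461185455322266, -15.49985122680664), (50.68865966796875, 99.4805908203125), 1.1180838346481323) z range -65.5112625954042 34.64798790281064 plane [ 1.03462994e-03 -6.73330372e-03 -4.28530222e+01] x at ctr -42.747367761455564
green n 7620 slope [15.6  0.1] x [47.3 80.1] y [-24.8  24.2] rect [63.6 -0.3] [50.  33.8] 89.9 z at ctr 35.0
green n 230 slope [-2.6 -0.1] x [-12.5  -6.8] y [38.2 50.8] rect [-9.6 44.5] [ 5.7 12.6] 0.1 z at ctr 6.0
green n 163 slope [4.4 1.5] x [-12.2  -6.9] y [-49.1 -39.9] rect [ -9.7 -44.5] [9.4 5.7] 89.8 z at ctr 5.9
blue n 736 slope [13.6  0.5] x [17.4 43.9] y [-25.7  23.8] rect [30.6 -1. ] [49.9 26.7] 88.4 z at ctr 34.3
blue n 151 slope [ 5.9 -2.5] x [-52.6 -46.7] y [37.1 51. ] rect [-49.6  44.1] [ 5.9 13.9] 0.2 z at ctr 6.2
blue n 229 slope [0.6 0.5] x [-52.6 -46.8] y [-49.  -37.6] rect [-49.7 -43.2] [ 5.8 11.6] 0.4 z at ctr 6.0
orange n 26940 slope [13.  0.] x [-73.3   2.1] y [-24.8  24.4] rect [-35.7  -0.2] [50.7 76.8] 89.4 z at ctr 86.7
target [ 0.4877 -0.122  -0.0106] shift [48.9  0.9  9.6] rot [-0.    0.24 -0.03] rows>= 1.2
target [ 0.4877 -0.122  -0.0226] shift [60.5  0.9 12.4] rot [-0.    0.24 -0.03] rows>= 1.5
```

View pics/w14.png

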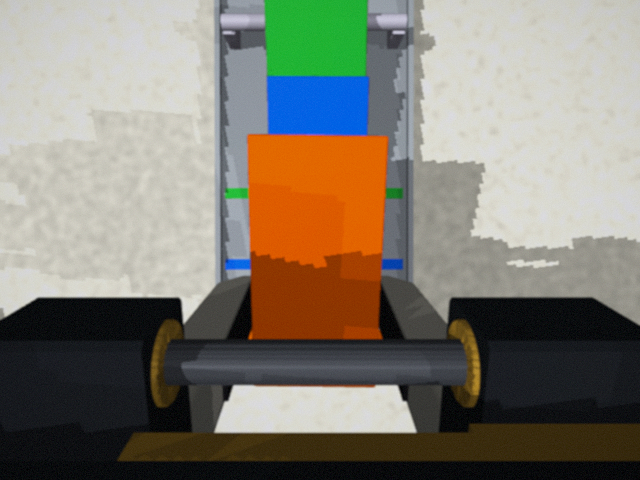

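Orange is lined up with blue and green (centre column about 317). Lowering.

```bash
python3 -m handwheel '[[[16,0,3],[0,0,0],0.4],[[33,0,6],[0,0,0],0.4],[[49,0,9.5],[0,0,0],0.4],[[49,0,9.5],[0,0,0],0.4],[[49,0,9.5],[0,0,0],0.4]]'
python3 -m handwheel '[[[3,0,0.7],[0,0,0],0.4],[[6,0,1.5],[0,0,0],0.4],[[8,0,2],[0,0,0],0.4],[[8,0,2],[0,0,0],0.4],[[8,0,2],[0,0,0],0.4]]'
python3 -c "
from h import *
place('orange',.0);p=snapshot('wrist');tilepose(p,'blue');tilepose(p,'orange')"
```

```text
clock: 24.13
tcp_pos: [0.4882, -0.1205, -0.0106]
tcp_rot: [-2.367, 0.222, 1.872]
wrist_force: [0.4, -0.2, -0.3]
width: 0.049
clock: 24.55
tcp_pos: [0.4891, -0.1225, -0.0178]
tcp_rot: [-2.37, 0.226, 1.868]
wrist_force: [1.2, 0.7, 0.0]
width: 0.0495
target [ 0.4877 -0.122  -0.0226] shift [ 4.3 -0.3  2.6] rot [-0.02  0.07 -0.1 ] rows>= 0.1
blue n 452 slope [12.7  0.7] x [ 8.5 38.6] y [-25.6  24.1] rect [24.2 -0.8] [50.2 31.4] 89.3 z at ctr 32.5
blue n 294 slope [-1.8  1.2] x [-52.5 -46.4] y [-49.5 -33.9] rect [-49.5 -41.4] [16.5  6.1] 89.6 z at ctr 6.0
blue n 297 slope [ 1.2 -1.6] x [-52.5 -46.7] y [35.2 51.3] rect [-49.6  42.6] [17.8  5.9] 89.8 z at ctr 6.1
orange n 26929 slope [13.2 -0. ] x [-69.6   5.7] y [-25.4  23.7] rect [-32.   -0.8] [50.6 76.4] 89.6 z at ctr 30.2
```

```bash
python3 -m handwheel '[[[1,0,1],[0,0,0],0.4],[[1.5,0,1.3],[0,0,0],0.4],[[1.5,0,1.3],[0,0,0],0.4]]'
python3 -m handwheel '[[[1,0,0.3],[0,0,0],0.4],[[1,0,0.3],[0,0,0],0.4],[[1,0,0.3],[0,0,0],0.4]]'
```

```text
clock: 24.85
tcp_pos: [0.4885, -0.1225, -0.0196]
tcp_rot: [-2.37, 0.227, 1.867]
wrist_force: [0.4, 0.7, 2.4]
width: 0.0495
clock: 25.1
tcp_pos: [0.4883, -0.1225, -0.0207]
tcp_rot: [-2.37, 0.227, 1.868]
wrist_force: [1.4, 0.8, 4.1]
width: 0.0498
```

```bash
python3 -m handwheel '[[[0.8,0,0.2],[0,0,0],0.4],[[0.8,0,0.2],[0,0,0],0.4],[[0.8,0,0.2],[0,0,0],0.4]]'
python3 -m handwheel '[[[0,0,0],[0,0,0],0.52],[[0,0,0],[0,0,0],0.55],[[0,0,0],[0,0,0],0.65],[[0,0,0],[0,0,0],0.65],[[0,0,0],[0,0,0],0.65],[[0,0,0],[0,0,0],0.65]]' 10
python3 -m handwheel '[[[-10,0,0],[0,0,0],0.65],[[-30,0,0],[0,0,0],0.65],[[-60,0,0],[0,0,0],0.65],[[-80,0,0],[0,0,0],0.65],[[-80,0,0],[0,0,0],0.65],[[-80,0,0],[0,0,0],0.65]]'
python3 -c "
from h import *
p=snapshot('wrist');cv2.imwrite('pics/w15.png',p['pixels'][:,:,::-1]);[tilepose(p,c) for c in RNG]
p=snapshot('scene');cv2.imwrite('pics/s15.png',cv2.resize(p['pixels'][230:330,210:310,::-1],None,fx=6,fy=6));[tilepose(p,c) for c in RNG]
"
```

```text
clock: 25.35
tcp_pos: [0.4884, -0.1224, -0.0209]
tcp_rot: [-2.371, 0.226, 1.867]
wrist_force: [-2.7, 2.8, 13.6]
width: 0.0495
clock: 25.85
tcp_pos: [0.4878, -0.1223, -0.0219]
tcp_rot: [-2.369, 0.226, 1.869]
wrist_force: [-0.6, 0.2, 4.2]
width: 0.0605
clock: 26.35
tcp_pos: [0.4698, -0.1187, 0.0565]
tcp_rot: [-2.371, 0.227, 1.867]
wrist_force: [0.4, 0.1, -0.6]
width: 0.0607
green n 5528 slope [15.5  0. ] x [47.  75.1] y [-24.9  24.3] rect [61.2 -0.3] [50.1 29.4] 89.6 z at ctr 34.3
green n 395 slope [-0.2 -0.2] x [-12.3  -6.6] y [27.2 50.8] rect [-9.5 39. ] [23.8  5.9] 89.7 z at ctr 6.1
green n 324 slope [-2.1  0.2] x [-12.4  -6.6] y [-49.  -29.6] rect [ -9.5 -39.3] [19.5  5.9] 89.9 z at ctr 6.0
blue n 5964 slope [14.  0.] x [ 7.7 43.1] y [-25.4  23.9] rect [25.5 -0.8] [49.9 36. ] 89.7 z at ctr 33.1
blue n 388 slope [ 1.2 -0. ] x [-52.7 -46.6] y [26.6 50.9] rect [-49.7  38.8] [24.4  6.1] 90.0 z at ctr 6.0
blue n 342 slope [ 0.7 -0.1] x [-52.1 -46.7] y [-49.2 -28.2] rect [-49.4 -38.6] [21.3  5.5] 90.0 z at ctr 6.0
orange n 15201 slope [13.2 -0. ] x [-90.8   4.5] y [-25.3  23.7] rect [-42.9  -0.9] [49.9 96.9] 89.1 z at ctr 24.9
green n 205 slope [14.2  0.4] x [43.  84.6] y [-24.6  22.3] rect [63.9 -1.2] [42.  46.9] 1.2 z at ctr 34.4
blue n 187 slope [12.2  0. ] x [ 5.1 45.9] y [-25.5  22.6] rect [24.  -1.6] [43.8 48.4] 0.3 z at ctr 31.9
orange n 369 slope [13.1  0.3] x [-89.4   6.8] y [-25.3  22.9] rect [-42.   -1.2] [ 48.8 100.3] 88.2 z at ctr 24.5
```

View pics/w15.png

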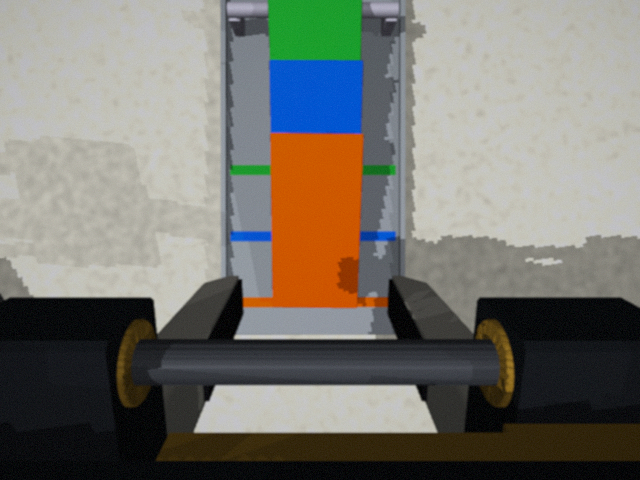

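View pics/s15.png

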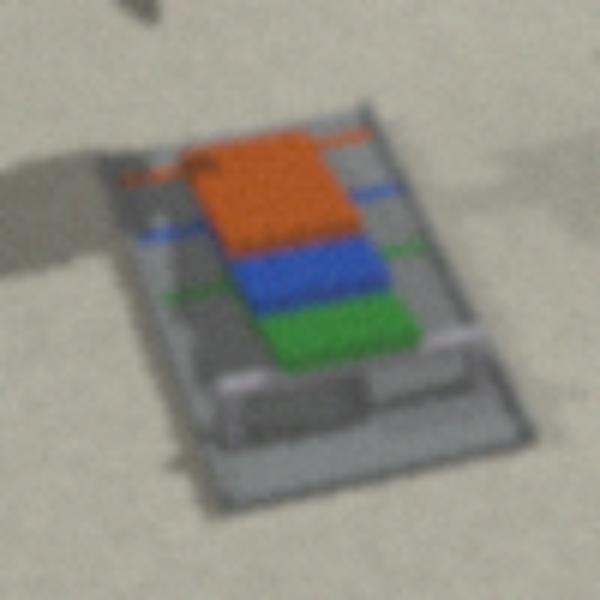

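All three are shingled on their lines, with orange at slope 13.2° and centre about -42 mm. I'll back off a little more and hand in.

```bash
python3 -m handwheel '[[[-30,0,0],[0,0,0],0.65],[[-60,0,0],[0,0,0],0.65],[[-80,0,0],[0,0,0],0.65],[[-80,0,0],[0,0,0],0.65],[[-80,0,0],[0,0,0],0.65],[[-80,0,0],[0,0,0],0.65]]'
python3 -c "
from h import *
p=snapshot('scene');cv2.imwrite('pics/end.png',p['pixels'][:,:,::-1]);[tilepose(p,c) for c in RNG]
print(close_job())"
```

```text
clock: 26.95
tcp_pos: [0.4504, -0.1144, 0.1319]
tcp_rot: [-2.366, 0.225, 1.871]
wrist_force: [-1.2, 0.6, -1.2]
width: 0.0601
green n 203 slope [14.2 -0.1] x [42.6 85.4] y [-25.1  22.4] rect [63.9 -1.4] [43.5 47.6] 1.0 z at ctr 34.4
blue n 190 slope [11.5  0.4] x [ 7.6 46.9] y [-25.5  22.1] rect [27.2 -1.4] [48.7 40. ] 88.6 z at ctr 32.7
orange n 365 slope [12.9  0.4] x [-89.1   7.2] y [-25.5  21.9] rect [-41.7  -1.1] [ 49.2 101.3] 89.7 z at ctr 24.7
the job is handed in; nothing more can be done
None
```

View pics/end.png

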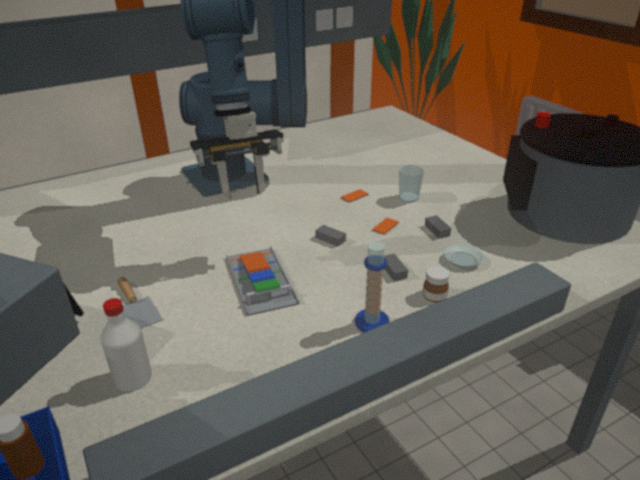

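I laid the green, blue and large orange tiles as shingles on their lines and handed the job in at about 27 s. The system gives no verdict, so this rests on my own camera checks.

| Tile | Slope, wrist camera | Centre along tray (x) | Centre across tray (y) |
|---|---|---|---|
| Green | about 15.6° | about 37 mm | about -1 mm |
| Blue | about 14° | about -3 mm | about -1 mm |
| Orange | about 13° | about -42 mm | about -1 mm |

- **At the end:** the tiles were square to the tray within about 1°, and the gripper was clear. The last picture shows the bystanders and the two small orange look-alikes where they started.
- **Failed on the way:** my first try on green closed on air. The fingertips sit about 33 mm short of the reported TCP, contrary to the tool description. I measured this with the wrist camera and allowed for it from then on.
- **Disagreements:** the scene camera differed from the top and wrist cameras by 2–4 mm in position. It also read green and blue 1–2.5° flatter in the last pictures, where only part of each still shows. All of these readings are within the limits.

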